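# Fit the template plates on the tag-marking bed and key in the job

## Robot

A 7-joint arm with a two-finger parallel gripper is mounted at the origin on a cart in front of the work surface, level with it; the furniture and walls round the work are solid. World frame = base frame: x ahead of the robot, y to its left, z up, the work surface at z = 0. Lengths are in m, angles in rad, forces in N, time in s.
With the tool pointing down it reaches from about 0.35 to 0.775 m from the base axis. Payload 3.1 kg.
Tool frame: the origin (TCP) lies on the mounting face of the last link; the fingertips stand r.tips_ahead ahead of it and the grasp point (between the pads) lies 155 mm ahead of it (r.tips_ahead is the distance from the TCP to the fingertips, in m); z points along the fingers, y is the direction in which the jaws open and shut (so a half turn about z gives the same grasp; the last joint's range is limited). The gripper opens to 85 mm and grips with 20 to 120 N. Pads are 22 mm wide; open, the fingers measure 114 mm over their backs; the gripper's body (76 mm by 85 mm) begins 54 mm behind the grasp point. The pads swing forward as they close: fully open they stand 13 mm farther back than shut.
Start: joints at [-1.293, 0.311, 0.014, 1.512, -0.004, 1.319, -0.027], TCP at [0.173, 0.522, 0.405] pointing down, gripper open.
Joint ranges: [-2.7, 2.7], [-0.3, 1.91], [-1.27, 1.3], [0.12, 2.57], [-1.44, 4.58], [0.2, 2.03], [-3.05, 3.05]. Speed limits (rad/s): [2.79, 2.79, 3.14, 3.14, 3.14, 3.14, 3.14].

## Interface

Orientations are given as a 3x3 rotation matrix whose columns are the frame's x, y, z axes.
In Python, from station import r gives the robot as it stands.
- The arm moves only by the shell command python3 -m pendant 'ROWS'. ROWS is JSON, a list of rows, each a list of 7 numbers: the shift along the tool's x, y, z in units of 30 mm (1.0 is 30 mm), then the turn, a rotation vector about the tool's x, y, z in units of 5 degrees (1.0 is 5 degrees), then the opening, from 0 (shut) to 1 (fully open). A call has 1 to 12 rows; each row shifts and turns the pose as measured when the row begins, along the tool's axes as they then stand; what a row does not reach is not made up. A row lasts 1/12 s, in which the tool goes at most 41.7 mm and 7.16 degrees, less where a joint would pass 70% of its speed; a pose out of reach is approached as far as the arm can. A call is refused whole if a number of a shift passes 1 or a number of a turn 1, either way. A call with a gripper value outside its range is refused whole. The fingers move at their own pace and stop on an object; the grip force is fixed at half the most. Time passes only in rows, so rows that do not move let the fingers close. It gives the time, the measured TCP pose, the force and the opening at its end, in the units of the state.
- r.state(): the state, without advancing time (a new reading comes with each control period).
- r.capture(name): name is "scene" or "top"; returns a dict with "img" (420x560x3 uint8, red, green, blue), "fx", "fy", "cx", "cy" (pixels), "T" (4x4, takes a point from camera to world coordinates). Camera axes: x right, y down, z forward; pixel columns grow to the right and rows downward; lengths in m; the calibration is good to about 2 mm. A picture is of the moment at which its call begins. There is no depth.
- r.finish_job(): hands the job in, once; it reports no verdict.
The state is a dict: "time_s": time; "joints": joint angles; "qd": joint speeds; "tau": joint torques, N m; "position": TCP position; "orientation": TCP orientation; "wrist_force": force on the tool from outside, world axes, zero at the start; "torque": the same for the moment, N m; "gripper_width": finger opening in m.
Only numpy, scipy, OpenCV 4.12 (cv2) and the standard library are available. Lean on these libraries where they do the work, as an engineer would, in place of code of your own. Each camera call takes 0.05 s, during which the arm holds its last target.

## Task

Press the red key to halt the tag marker. Then slide every template plate that is out on the counter, hole end first, from the front under the guard bar of the marking bed until its hole is over the pin of its own colour, and let it drop flat on the deck, square to the bed. With all plates seated, key in the job one key at a time, white, black, white, green, and leave all keys up, the plates seated and everything else on the counter where it is.

Things in the scene. Friction and masses are not known exactly. Their poses are not given: they have to be found in the camera images.
- bed: Fixed tag-marking bed, grey, front to the robot. Origin on the counter below the middle pin; x away from the robot, y left along the bed, z up. Deck 20 mm above the counter, x = -115 to +35 mm, 246 mm wide. On it a low sill, a guard bar and, at x = 0, a row of three pins 72 mm apart. Behind (from x = +35 mm) a grey housing 45 mm high with a colour flag behind each pin.
- guard_bar (a point): Middle of the guard bar: a round steel bar 8 mm thick along the bed's y, 24 mm in front of the pins, its axis 30 mm above the deck (free height below it 26 mm, its top 34 mm above the deck), on two end posts at y = +-115 mm.
- sill (a point): Middle of the top of the low aluminium sill along the front of the deck: 10 mm above the deck, from 108 to 98 mm in front of the pins. A seated plate lies behind it, 5 mm away.
- pin_blue (a point): Foot of the pin of the blue place, at deck level, axes as the bed's. The pin is 12 mm thick and rises 10 mm above the deck, with a 2 mm chamfer at its tip; blue paint surrounds it. Places from left to right: blue, yellow, red.
- plate_blue: Loose blue template plate, 110 x 50 x 6 mm, 0.15 kg. Origin: centre of its underside; x along its length towards the end with the hole, z up. Round 16 mm through hole at x = +38 mm. On top stands a black upright grip rib, 12 mm thick, running along x from -50 to 0 mm, its top 35 mm above the underside. May be absent.
- plate_blue_hole (a point): Centre of the hole of the blue plate, at its underside.
- pin_yellow (a point): Foot of the pin of the yellow place, at deck level, axes as the bed's. The pin is 12 mm thick and rises 10 mm above the deck, with a 2 mm chamfer at its tip; yellow paint surrounds it. Places from left to right: blue, yellow, red.
- plate_yellow: Loose yellow template plate, 110 x 50 x 6 mm, 0.15 kg. Origin: centre of its underside; x along its length towards the end with the hole, z up. Round 16 mm through hole at x = +38 mm. On top stands a black upright grip rib, 12 mm thick, running along x from -50 to 0 mm, its top 35 mm above the underside. May be absent.
- plate_yellow_hole (a point): Centre of the hole of the yellow plate, at its underside.
- pin_red (a point): Foot of the pin of the red place, at deck level, axes as the bed's. The pin is 12 mm thick and rises 10 mm above the deck, with a 2 mm chamfer at its tip; red paint surrounds it. Places from left to right: blue, yellow, red.
- plate_red: Loose red template plate, 110 x 50 x 6 mm, 0.15 kg. Origin: centre of its underside; x along its length towards the end with the hole, z up. Round 16 mm through hole at x = +38 mm. On top stands a black upright grip rib, 12 mm thick, running along x from -50 to 0 mm, its top 35 mm above the underside. May be absent.
- plate_red_hole (a point): Centre of the hole of the red plate, at its underside.
- console: Fixed key console beside the bed: a grey pad 150 x 150 x 22 mm with four round spring keys in a square, 66 mm apart; origin at the centre of its underside. Which key stands at which corner changes.
- key_red (a joint): Travel of the red spring key: 0 up, 0.006 (m) fully down; fully down takes about 4 N.
- key_red_top (a point): Centre of the top of the red key, a button 34 mm across that is pressed straight down.
- key_white (a joint): Travel of the white spring key: 0 up, 0.006 (m) fully down; fully down takes about 4 N.
- key_white_top (a point): Centre of the top of the white key, a button 34 mm across that is pressed straight down.
- key_black (a joint): Travel of the black spring key: 0 up, 0.006 (m) fully down; fully down takes about 4 N.
- key_black_top (a point): Centre of the top of the black key, a button 34 mm across that is pressed straight down.
- key_green (a joint): Travel of the green spring key: 0 up, 0.006 (m) fully down; fully down takes about 4 N.
- key_green_top (a point): Centre of the top of the green key, a button 34 mm across that is pressed straight down.
- gel_pump: Bystander: pump bottle, 71 x 52 x 170 mm, origin at its underside; to be left alone.
- stapler: Bystander: stapler, 150 x 36 x 50 mm, origin at its underside; to be left alone.

How it is judged:
By the outcome, as a careful person would: the job done as asked, in the order asked, and still so for the second after the job is handed in, with the robot touching nothing.
Of plate_blue, plate_yellow, plate_red only 2 to 3 are there at a start; the rules pass over those that are not, and their reading is None.
At some moment in a run one of plate_blue, plate_yellow, plate_red may be knocked a few centimetres aside while the robot is not near it.
Once in a run the grip may slacken for a moment while it holds something.
It also fails if it takes over 210 s, if anything falls off the work surface, if the arm or the gripper's body presses on something with over 40 N, if the wrist force passes 120 N, or if a joint passes its speed limit or range.

## Working session

There is one attempt and no reset: what is moved stays moved. The work goes in short steps, Python scripts to look and compute and a shell command to move; the robot and the scene stay as the last step left them, time stands still between calls to the robot, and variables do not carry over. Pictures are saved under pics/ and viewed, and the job is handed in when it is done.

```bash
ls; mkdir -p pics; python3 - <<'E'
from station import r
import cv2,numpy as np
print(r.state()); print(r.tips_ahead)
for n in("scene","top"):
    c=r.capture(n); cv2.imwrite(f"pics/{n}0.png",c["img"][:,:,::-1]); print({k:v for k,v in c.items() if k!="img"})
E
```

```text
pics
{'time_s': 0.0, 'joints': array([-1.29270115,  0.31172873,  0.01400411,  1.51307251, -0.00443274,
        1.31918558, -0.02717269]), 'qd': array([-0.00023818,  0.00096386,  0.00119599, -0.00081577, -0.00046753,
        0.0016812 ,  0.0005317 ]), 'tau': array([ 1.13616807e-04, -3.79920495e+01,  1.46049703e-01, -2.30587703e+01,
        1.21987556e-02,  1.37306593e-02, -2.17337082e-06]), 'position': array([0.1727759 , 0.52181759, 0.40361268]), 'orientation': array([[-9.49326353e-01,  3.14291292e-01, -6.77233020e-04],
       [ 3.14292014e-01,  9.49323656e-01, -2.26402473e-03],
       [-6.86499301e-05, -2.36214727e-03, -9.99997208e-01]]), 'wrist_force': array([ 0.11662771, -0.44992153,  0.13968295]), 'torque': array([ 0.03053696, -0.03238441,  0.00990236]), 'gripper_width': 0.08573233156000189}
0.1734
{'fx': 446.63886029592754, 'fy': 446.63886029592754, 'cx': 279.2776796127849, 'cy': 212.52658182010347, 'T': array([[ 0.5706753 , -0.47254398,  0.67158908, -0.27814941],
       [-0.8211555 , -0.32263504,  0.470755  , -0.62991114],
       [-0.00577427, -0.82012732, -0.57215194,  0.78971142],
       [ 0.        ,  0.        ,  0.        ,  1.        ]])}
{'fx': 493.86361901696677, 'fy': 493.86361901696677, 'cx': 278.1957764111235, 'cy': 211.83786452460083, 'T': array([[-0.0297165 , -0.98617128,  0.16304338,  0.36754938],
       [-0.99955697,  0.02959107, -0.00319831, -0.02729176],
       [-0.00167055, -0.16306619, -0.98661372,  1.42346785],
       [ 0.        ,  0.        ,  0.        ,  1.        ]])}
```

View pics/scene0.png

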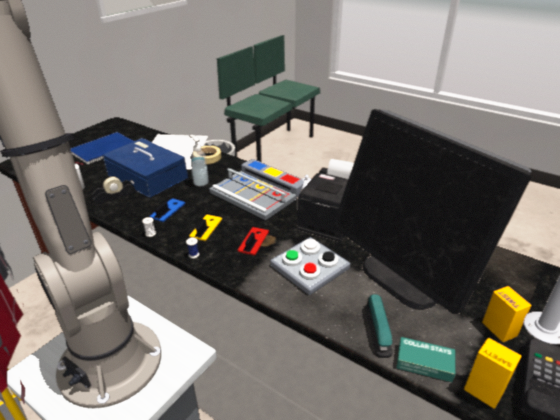

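View pics/top0.png

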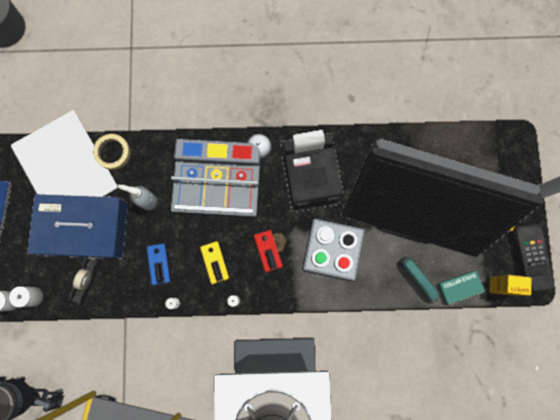

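Both views show the bed near top-px (215,180), three plates at about (159,265), (215,262), (268,250), and the console at (334,249) with white at top left, black top right, green bottom left and red bottom right. Next I measure these.

```bash
cat > h.py <<'E'
from station import r
import cv2,numpy as np
def ray(c,u,v):
    d=c["T"][:3,:3]@np.array([(u-c["cx"])/c["fx"],(v-c["cy"])/c["fy"],1]); return c["T"][:3,3],d
def onz(c,u,v,z):
    o,d=ray(c,u,v); return o+d*(z-o[2])/d[2]
def proj(c,p):
    T=c["T"]; q=T[:3,:3].T@(np.asarray(p)-T[:3,3]); return c["fx"]*q[0]/q[2]+c["cx"],c["fy"]*q[1]/q[2]+c["cy"]
def masks(img):
    h=cv2.cvtColor(img,cv2.COLOR_RGB2HSV); H,S,V=[h[...,i].astype(int) for i in range(3)]
    return {"blue":(abs(H-108)<10)&(S>140)&(V>90),"yellow":(abs(H-26)<6)&(S>170)&(V>120),
     "red":((H<6)|(H>174))&(S>170)&(V>110),"green":(abs(H-70)<15)&(S>130)&(V>90)}
def comps(m,mina=15):
    n,l,st,ce=cv2.connectedComponentsWithStats(m.astype(np.uint8),connectivity=8)
    return [(st[i],ce[i],l==i) for i in range(1,n) if st[i][4]>=mina]
E
cat > m.py <<'E'
from h import *
for n in("top","scene"):
    c=r.capture(n)
    for k,m in masks(c["img"]).items():
        for st,ce,mm in comps(m): print(n,k,st,ce.round(1),onz(c,*ce,0.006).round(3))
    if n=="top": 
        cv2.imwrite("pics/topc.png",cv2.resize(c["img"][120:300,130:370,::-1],None,fx=3.3,fy=3.3,interpolation=cv2.INTER_CUBIC))
    else: cv2.imwrite("pics/scenec.png",cv2.resize(c["img"][140:300,140:360,::-1],None,fx=3.6,fy=3.6,interpolation=cv2.INTER_CUBIC))
E
python3 m.py
```

```text
top blue [183 143  19  13 214] [192.  148.9] [0.799 0.218 0.006]
top blue [187 169  10   8  41] [192.  172.9] [0.726 0.219 0.006]
top blue [  0 181   8  42 179] [  2.2 196. ] [0.673 0.774 0.006]
top blue [147 243  23  42 581] [157.7 261.7] [0.468 0.317 0.006]
top yellow [208 145  19  12 204] [217.  150.4] [0.792 0.144 0.006]
top yellow [212 170   9   8  34] [216.2 174.2] [0.72  0.147 0.006]
top yellow [200 241  29  43 591] [213.5 260.2] [0.467 0.157 0.006]
top yellow [507 275  25  21 436] [519.1 284.9] [ 0.371 -0.709  0.006]
top yellow [ 83 398   8  22  67] [ 86.8 408.8] [0.073 0.507 0.006]
top red [233 146  18  12 201] [241.6 151.8] [0.786 0.071 0.006]
top red [237 172   9   8  30] [241.3 175.7] [0.713 0.074 0.006]
top red [254 230  29  42 530] [267.  248.6] [0.496 0.004 0.006]
top red [339 258  10  10  75] [343.5 262.4] [ 0.45  -0.214  0.006]
top green [316 253  10  10  77] [320.4 257.4] [ 0.466 -0.149  0.006]
scene blue [  71  133  112   43 1761] [123.2 153.8] [0.628 0.726 0.006]
scene blue [249 161  17   9  78] [257.  164.9] [0.844 0.254 0.006]
scene blue [150 198  35  24 268] [1
[... 256 characters left out ...]
low [ 465  338   57   70 2242] [491.9 371.5] [ 0.422 -0.661  0.006]
scene yellow [545 357   7   5  21] [548.2 358.8] [ 0.521 -0.75   0.006]
scene yellow [  2 389  23  31 304] [ 12.2 405.2] [-0.171  0.069  0.006]
scene yellow [  0 413   5   7  21] [  1.3 416.9] [-0.195  0.063  0.006]
scene red [282 175  16   8  77] [289.4 178.5] [0.829 0.103 0.006]
scene red [238 227  31  28 365] [254.2 239.6] [ 0.492 -0.003  0.006]
scene red [304 263  12  10  92] [309.7 267.7] [ 0.48  -0.194  0.006]
scene green [286 250  12  10  88] [291.8 254.8] [ 0.497 -0.127  0.006]
scene green [400 348  53  23 355] [427.2 358.3] [ 0.379 -0.543  0.006]
scene green [535 353   7   5  20] [538.1 354.7] [ 0.52  -0.731  0.006]
```

View pics/topc.png

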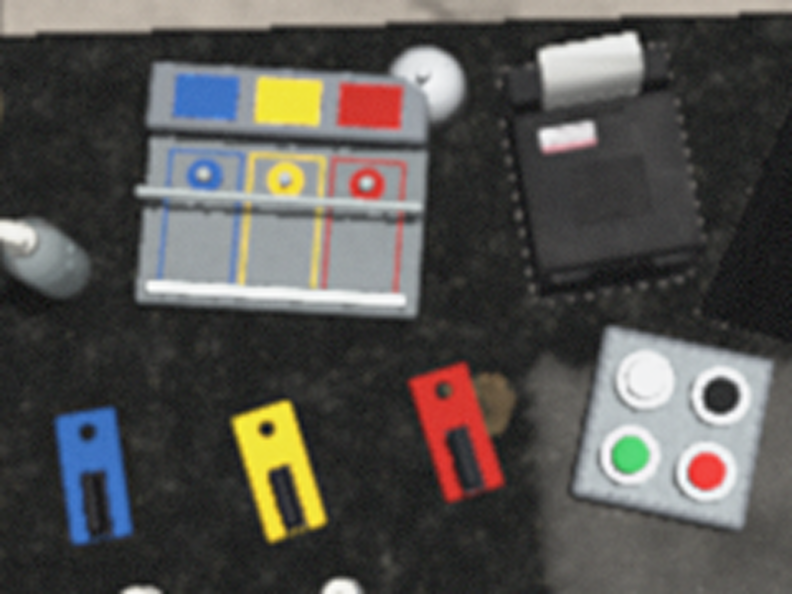

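View pics/scenec.png

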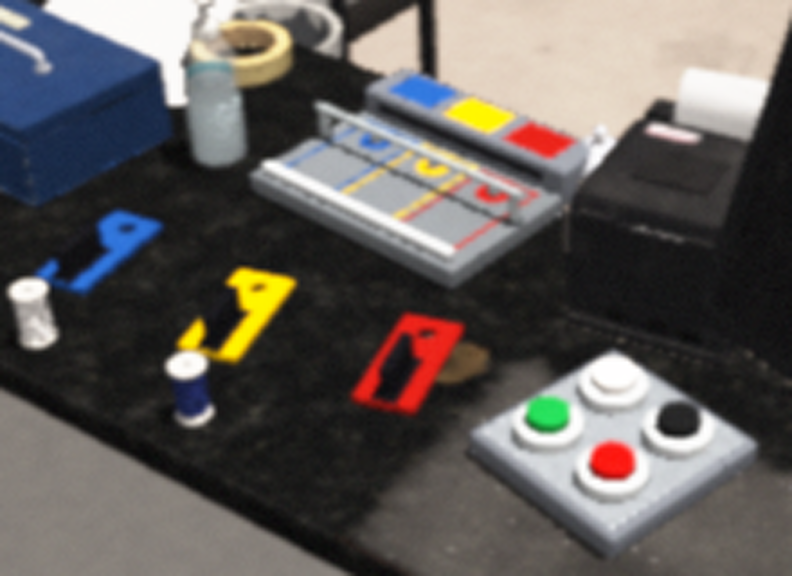

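```bash
cat > meas.py <<'E'
from h import *
def bed(c):
    S=4; img=cv2.resize(c["img"],None,fx=S,fy=S,interpolation=cv2.INTER_CUBIC)
    out={}
    for k in("blue","yellow","red"):
        m=masks(img)[k]
        cs=[(st,ce/S-0.375) for st,ce,_ in comps(m,150)]
        out[k]=cs
    return out
def plate(c,k,zt=0.006,near=None):
    S=4; img=cv2.resize(c["img"],None,fx=S,fy=S,interpolation=cv2.INTER_CUBIC)
    m=masks(img)[k]; cs=comps(m,3000)
    best=None
    for st,ce,mm in cs:
        p=onz(c,*(ce/S-0.375),zt)
        if not(0.3<p[0]<0.75 and -0.1<p[1]<0.45): continue
        if st[4]<5000: continue
        pts=np.argwhere(mm)[:,::-1].astype(float)/S-0.375
        hull=cv2.convexHull(pts.astype(np.float32))[:,0]
        W=np.array([onz(c,*q,zt)[:2] for q in hull])
        rc=cv2.minAreaRect((W*1000).astype(np.float32))
        # hole: filled minus mask, internal contours
        mu=mm.astype(np.uint8); cn,hi=cv2.findContours(mu,cv2.RETR_CCOMP,cv2.CHAIN_APPROX_NONE)
        holes=[]
        for i,x in enumerate(cn):
            if hi[0][i][3]>=0 and cv2.contourArea(x)>100:
                M=cv2.moments(x); q=np.array([M["m10"]/M["m00"],M["m01"]/M["m00"]])/S-0.375
                holes.append((cv2.contourArea(x),q.round(2),onz(c,*q,zt).round(4)))
        print(k,"rect c",np.round(rc[0],1),"size",np.round(rc[1],1),"ang",round(rc[2],1)); 
        for h in holes: print("   hole",h)
        b=cv2.boxPoints(rc); print("   box",b.round(0).tolist())
if __name__=="__main__":
    c=r.capture("top"); s=r.capture("scene")
    for k in("blue","yellow","red"): plate(c,k); 
    for k,v in bed(c).items():
        for st,ce in v:
            for z in(0.02,0.045):
                p=onz(c,*ce,z)
                if .6<p[0]<.85 and 0<p[1]<.3: print("top",k,st[2:],ce.round(2),z,p.round(4))
    for k,v in bed(s).items():
        for st,ce in v:
            for z in(0.02,0.045):
                p=onz(s,*ce,z)
                if .6<p[0]<.85 and 0<p[1]<.3: print("sc",k,st[2:],ce.round(2),z,p.round(4))
    for (k,a,b) in(("red",(343.5,262.4),(309.7,267.7)),("green",(320.4,257.4),(291.8,254.8))):
        o1,d1=ray(c,*a);o2,d2=ray(s,*b)
        t=np.linalg.lstsq(np.c_[d1,-d2],o2-o1,rcond=None)[0]; p,q=o1+t[0]*d1,o2+t[1]*d2
        print(k,p.round(4),q.round(4))
E
python3 meas.py
```

```text
blue rect c [462.2 316.7] size [114.7  54.6] ang 8.8
   hole (248.0, array([156.01, 250.59]), array([0.4995, 0.3224, 0.006 ]))
   box [[401.0, 335.0], [410.0, 281.0], [523.0, 299.0], [515.0, 352.0]]
yellow rect c [461.5 155.7] size [114.8  54.8] ang 16.3
   hole (229.0, array([210.4 , 249.54]), array([0.4979, 0.1661, 0.006 ]))
   box [[399.0, 166.0], [414.0, 113.0], [524.0, 146.0], [509.0, 198.0]]
red rect c [490.2   1.3] size [113.5  53.6] ang 16.2
   hole (324.0, array([264.05, 237.87]), array([0.527 , 0.0112, 0.006 ]))
   box [[428.0, 11.0], [443.0, -40.0], [552.0, -9.0], [537.0, 43.0]]
top blue [  75   51 3442] [191.97 148.89] 0.02 [0.7948 0.2162 0.02  ]
top blue [  75   51 3442] [191.97 148.89] 0.045 [0.7872 0.2119 0.045 ]
top blue [ 38  33 632] [191.85 172.68] 0.02 [0.7229 0.2167 0.02  ]
top blue [ 38  33 632] [191.85 172.68] 0.045 [0.7165 0.2123 0.045 ]
top yellow [  74   50 3265] [216.75 150.31] 0.02 [0.7883 0.1434 0.02  ]
top yellow [  74   50 3265] [216.75 150.31] 0.045 [0.7808 0.1403 0.045 ]
top yellow [ 37  33 587] [216.3  174.16] 0.02 [0.7163 0.1454 0.02  ]
top yellow [ 
[... 429 characters left out ...]
3 164.94] 0.045 [0.7877 0.2097 0.045 ]
sc yellow [  69   34 1350] [272.7  171.52] 0.02 [0.8166 0.1641 0.02  ]
sc yellow [  69   34 1350] [272.7  171.52] 0.045 [0.7811 0.1383 0.045 ]
sc yellow [ 29  15 224] [259.02 186.51] 0.02 [0.7106 0.1437 0.02  ]
sc yellow [ 29  15 224] [259.02 186.51] 0.045 [0.6784 0.1186 0.045 ]
sc red [  67   34 1298] [289.5  178.51] 0.02 [0.8099 0.0896 0.02  ]
sc red [  67   34 1298] [289.5  178.51] 0.045 [0.7745 0.0662 0.045 ]
sc red [ 29  12 154] [275.25 193.85] 0.02 [0.704  0.0737 0.02  ]
sc red [ 29  12 154] [275.25 193.85] 0.045 [0.6721 0.0509 0.045 ]
red [ 0.4478 -0.21    0.0379] [ 0.4491 -0.2117  0.0382]
green [ 0.4637 -0.1461  0.0382] [ 0.465  -0.1477  0.0384]
```

```bash
cat > go.py <<'E'
# usage: go.py x y ztip yawdeg(tool x mod 180) -> required total shift in tool units (30mm) & turn about tool z (5deg)
import sys; from h import *
s=r.state(); x,y,zt=map(float,sys.argv[1:4]); R=s["orientation"]; p=s["position"]
d=np.array([x,y,zt+r.tips_ahead])-p
print("tcp",p.round(4),"tip z",round(p[2]-r.tips_ahead,4),"d world",d.round(4))
print("tool units",(R.T@d/0.03).round(3))
yaw=np.degrees(np.arctan2(R[1,0],R[0,0])); print("yaw",yaw.round(2),"tilt",np.degrees(np.arccos(-R[2,2])).round(2), "tilt rotvec tool", (R.T@np.degrees(np.cross(R[:,2],[0,0,-1]))/5).round(3))
if len(sys.argv)>4:
    t=float(sys.argv[4]); e=(t-yaw+90)%180-90; print("turn units z",round(-e/5,3))
print("F",s["wrist_force"].round(2),"w",round(s["gripper_width"],4),"t",s["time_s"],"q",s["joints"].round(2))
E
python3 go.py 0.45 0.52 0.22 180;python3 go.py 0.448 -0.211 0.10 180
```

```text
tcp [0.1728 0.522  0.4043] tip z 0.2309 d world [ 0.2772 -0.002  -0.0109]
tool units [-8.792  2.84   0.362]
yaw 161.68 tilt 0.05 tilt rotvec tool [-0.01   0.001  0.   ]
turn units z -3.664
F [-0.07 -0.47 -0.46] w 0.0852 t 0.3 q [-1.29  0.31  0.01  1.51 -0.    1.32 -0.03]
tcp [0.1728 0.522  0.4043] tip z 0.2309 d world [ 0.2752 -0.733  -0.1309]
tool units [-16.387 -20.31    4.382]
yaw 161.68 tilt 0.05 tilt rotvec tool [-0.01   0.001  0.   ]
turn units z -3.664
F [-0.07 -0.47 -0.46] w 0.0852 t 0.3 q [-1.29  0.31  0.01  1.51 -0.    1.32 -0.03]
```

```bash
python3 -m pendant '[[-1,-0.2,0,0,0,-0.92,0],[-1,-0.2,0,0,0,-0.92,0],[-1,-0.2,0,0,0,-0.92,0],[-1,-0.2,0,0,0,-0.92,0],[-1,-0.8,0,0,0,0,0],[-1,-0.8,0,0,0,0,0],[-1,-0.8,0,0,0,0,0],[-1,-0.8,0,0,0,0,0],[-0.5,-1,0,0,0,0,0],[-0.5,-1,0,0,0,0,0],[0,-1,0,0,0,0,0],[0,-1,0,0,0,0,0]]'; python3 go.py 0.448 -0.211 0.10 180
```

```text
time_s: 1.3
position: [0.4488, 0.2623, 0.3992]
orientation: [[-0.999, -0.041, -0.004], [-0.041, 0.999, 0.004], [0.004, 0.004, -1.0]]
wrist_force: [0.2, 0.6, 0.2]
gripper_width: -0.0002
tcp [0.4488 0.2623 0.3992] tip z 0.2258 d world [-0.0008 -0.4733 -0.1258]
tool units [  0.662 -15.779   4.133]
yaw -177.64 tilt 0.33 tilt rotvec tool [ 0.047 -0.047  0.   ]
turn units z 0.473
F [0.2  0.62 0.25] w -0.0002 t 1.3 q [-0.68  0.25  0.16  1.61 -0.05  1.29  1.09]
```

```bash
python3 -m pendant '[[0,-1,0.3,0,0,0.4,0],[0,-1,0.3,0,0,0,0],[0,-1,0.3,0,0,0,0],[0,-1,0.3,0,0,0,0],[0,-1,0.3,0,0,0,0],[0,-1,0.3,0,0,0,0],[0,-1,0.3,0,0,0,0],[0,-1,0.3,0,0,0,0],[0,-1,0.3,0,0,0,0],[0,-1,0.3,0,0,0,0],[0,-1,0.3,0,0,0,0],[0,-1,0.3,0,0,0,0]]'; python3 go.py 0.448 -0.211 0.10 180
```

```text
time_s: 2.3
position: [0.4506, -0.1154, 0.2883]
orientation: [[-1.0, -0.004, 0.009], [-0.004, 1.0, 0.009], [-0.009, 0.009, -1.0]]
wrist_force: [0.9, 0.2, -1.0]
gripper_width: 0.0001
tcp [ 0.4506 -0.1154  0.2883] tip z 0.1149 d world [-0.0026 -0.0956 -0.0149]
tool units [ 0.103 -3.192  0.469]
yaw -179.76 tilt 0.7 tilt rotvec tool [0.099 0.098 0.   ]
turn units z 0.048
F [ 0.9   0.23 -0.95] w 0.0001 t 2.3 q [-0.13  0.25  0.42  1.92 -0.13  0.99  1.92]
```

```bash
python3 -m pendant '[[0,-0.9,0.2,0.1,0.1,0,0],[0.1,-0.9,0.3,0,0,0,0],[0,-0.9,0,0,0,0,0],[0,0,0,0,0,0,0],[0,0,0,0,0,0,0]]'; python3 go.py 0.448 -0.211 0.06 180
cat > key.py <<'E'
from h import *
c=r.capture("top"); s=r.capture("scene")
cv2.imwrite("pics/k1.png",cv2.resize(s["img"][180:320,220:400,::-1],None,fx=4,fy=4,interpolation=cv2.INTER_CUBIC))
cv2.imwrite("pics/k2.png",cv2.resize(c["img"][180:320,250:430,::-1],None,fx=4,fy=4,interpolation=cv2.INTER_CUBIC))
E
python3 key.py
```

```text
time_s: 2.72
position: [0.4447, -0.2083, 0.271]
orientation: [[-1.0, 0.009, -0.003], [0.009, 1.0, -0.005], [0.003, -0.005, -1.0]]
wrist_force: [-0.0, 0.2, -1.1]
gripper_width: 0.0002
tcp [ 0.4447 -0.2083  0.271 ] tip z 0.0976 d world [ 0.0033 -0.0027 -0.0376]
tool units [-0.113 -0.083  1.252]
yaw 179.5 tilt 0.36 tilt rotvec tool [-0.063 -0.036 -0.   ]
turn units z -0.1
F [-0.04  0.22 -1.09] w 0.0002 t 2.7167 q [ 0.03  0.33  0.46  1.87 -0.17  0.97  2.13]
```

View pics/k1.png

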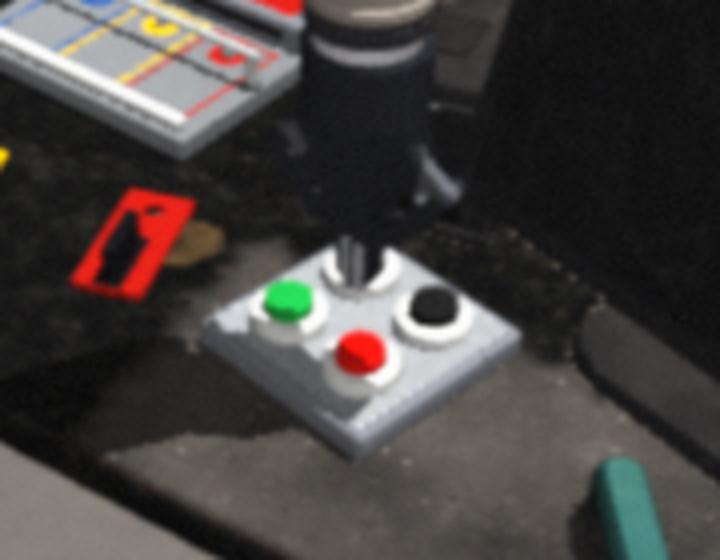

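The scene view has the tips directly above the line to the red key (crop 360,350), clear of everything else. Lowering.

```bash
python3 -m pendant '[[-0.1,-0.08,0.6,0,0,0,0],[0,0,0.6,0,0,0,0],[0,0,0.3,0,0,0,0],[0,0,0,0,0,0,0],[0,0,0.1,0,0,0,0],[0,0,0,0,0,0,0]]'; python3 go.py 0.448 -0.211 0.036 180
```

```text
time_s: 3.32
position: [0.4515, -0.2032, 0.224]
orientation: [[-1.0, -0.006, 0.004], [-0.006, 1.0, -0.002], [-0.004, -0.002, -1.0]]
wrist_force: [-0.4, -0.3, 0.7]
gripper_width: -0.0005
tcp [ 0.4515 -0.2032  0.224 ] tip z 0.0506 d world [-0.0035 -0.0078 -0.0146]
tool units [ 0.121 -0.257  0.487]
yaw -179.65 tilt 0.26 tilt rotvec tool [-0.027  0.045  0.   ]
turn units z 0.07
F [-0.43 -0.26  0.67] w -0.0005 t 3.3167 q [ 0.05  0.41  0.43  1.91 -0.22  0.87  2.17]
```

```bash
python3 -m pendant '[[0.1,-0.25,0.1,0,0,0,0],[0,0,0.1,0,0,0,0],[0,0,0.1,0,0,0,0]]'; python3 go.py 0.448 -0.211 0.036 180
```

```text
time_s: 3.57
position: [0.4498, -0.2109, 0.2167]
orientation: [[-1.0, -0.009, 0.009], [-0.009, 1.0, -0.003], [-0.009, -0.003, -1.0]]
wrist_force: [0.0, 1.4, 1.1]
gripper_width: -0.0
tcp [ 0.4498 -0.2109  0.2167] tip z 0.0433 d world [-0.0018 -0.0001 -0.0073]
tool units [ 0.062 -0.003  0.244]
yaw -179.51 tilt 0.53 tilt rotvec tool [-0.036  0.1    0.   ]
turn units z 0.098
F [0.04 1.44 1.13] w -0.0 t 3.5667 q [ 0.07  0.42  0.43  1.92 -0.23  0.85  2.19]
```

```bash
python3 -m pendant '[[0,0,0.1,0,0,0,0],[0,0,0.1,0,0,0,0]]'; python3 go.py 0.448 -0.211 0.036 180
```

```text
time_s: 3.73
position: [0.4498, -0.2113, 0.2115]
orientation: [[-1.0, -0.008, 0.009], [-0.008, 1.0, -0.002], [-0.009, -0.002, -1.0]]
wrist_force: [-5.3, 3.5, 27.0]
gripper_width: 0.0001
tcp [ 0.4498 -0.2113  0.2115] tip z 0.0381 d world [-0.0018  0.0003 -0.0021]
tool units [0.06  0.011 0.07 ]
yaw -179.56 tilt 0.56 tilt rotvec tool [-0.028  0.108 -0.   ]
turn units z 0.087
F [-5.29  3.46 27.01] w 0.0001 t 3.7333 q [ 0.07  0.43  0.42  1.92 -0.23  0.83  2.2 ]
```

```bash
python3 key.py; python3 go.py 0.448 -0.211 0.036 180|tail -1
```

```text
F [-2.15  1.4   8.65] w -0.0003 t 3.8333 q [ 0.07  0.43  0.42  1.92 -0.23  0.84  2.2 ]
```

View pics/k1.png

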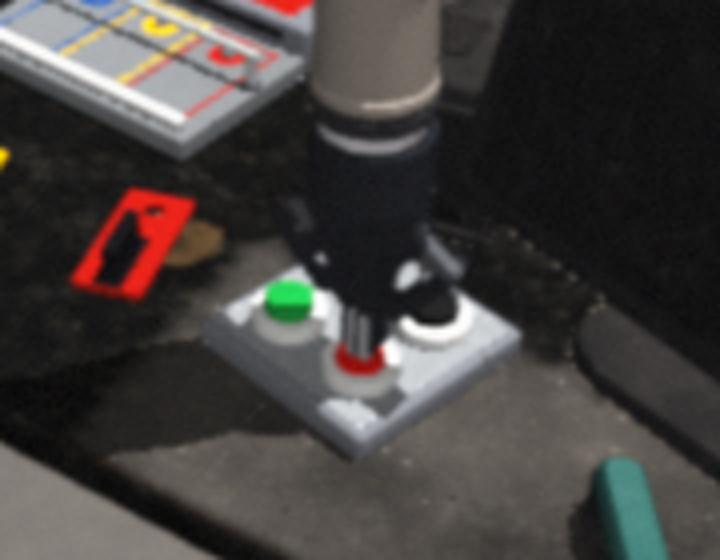

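View pics/k2.png

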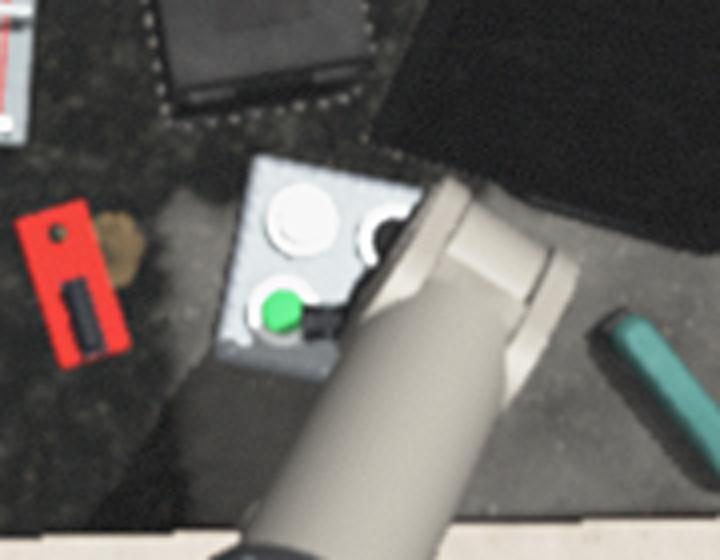

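```bash
python3 -m pendant '[[0,0,0.05,0,0,0,0],[0,0,0,0,0,0,0]]'; python3 go.py 0.448 -0.211 0.036 180; python3 -m pendant '[[0,0,-0.5,0,0,0,0],[0,0,-1,0,0,0,0],[0,0,-1,0,0,0,0],[0,0,0,0,0,0,0]]';python3 go.py 0.448 -0.211 0.036 180; for i in 1 2 3; do python3 -c "
from station import r; print(r.state()['position'])"; done; python3 key.py
```

```text
time_s: 4.0
position: [0.4497, -0.2116, 0.2125]
orientation: [[-1.0, -0.007, 0.01], [-0.007, 1.0, -0.0], [-0.01, -0.001, -1.0]]
wrist_force: [-1.4, 1.1, 3.7]
gripper_width: -0.0001
tcp [ 0.4497 -0.2116  0.2125] tip z 0.0391 d world [-0.0017  0.0006 -0.0031]
tool units [0.058 0.02  0.103]
yaw -179.58 tilt 0.55 tilt rotvec tool [-0.006  0.11   0.   ]
turn units z 0.083
F [-1.37  1.06  3.75] w -0.0001 t 4.0 q [ 0.07  0.42  0.42  1.92 -0.24  0.84  2.2 ]
time_s: 4.33
position: [0.4485, -0.2121, 0.2886]
orientation: [[-1.0, -0.006, 0.007], [-0.006, 1.0, -0.001], [-0.007, -0.001, -1.0]]
wrist_force: [0.1, -0.8, 1.2]
gripper_width: 0.0001
tcp [ 0.4485 -0.2121  0.2886] tip z 0.1152 d world [-0.0005  0.0011 -0.0792]
tool units [0.035 0.038 2.64 ]
yaw -179.66 tilt 0.39 tilt rotvec tool [-0.008  0.077  0.   ]
turn units z 0.068
F [ 0.13 -0.85  1.2 ] w 0.0001 t 4.3333 q [ 0.04  0.32  0.46  1.84 -0.17  1.01  2.14]
[ 0.44852761 -0.21207089  0.28862082]
[ 0.44852761 -0.21207089  0.28862082]
[ 0.44852761 -0.21207089  0.28862082]
```

View pics/k1.png

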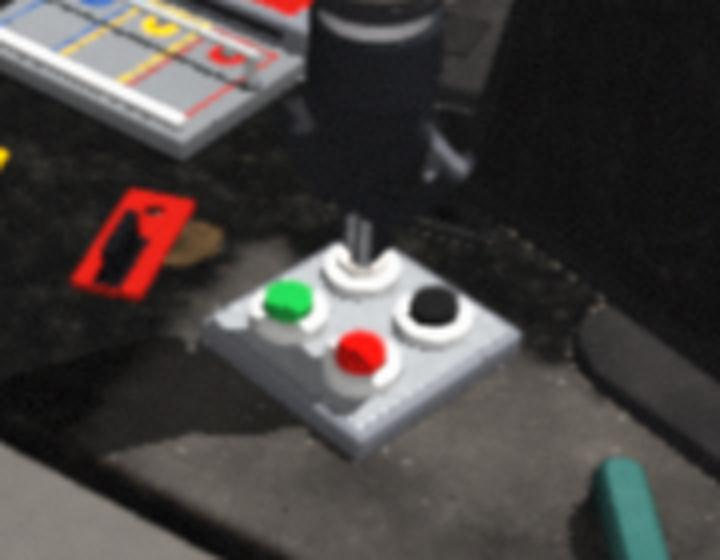

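Red is pressed and back up. Next the red plate: measure again, then grasp its rib.

```bash
python3 go.py 0.466 -0.006 0.10 16
```

```text
tcp [ 0.447  -0.2109  0.2847] tip z 0.1113 d world [ 0.019   0.2049 -0.0113]
tool units [-0.675  6.824  0.391]
yaw -179.64 tilt 0.13 tilt rotvec tool [ 0.026 -0.002  0.   ]
turn units z -3.128
F [-0.08  0.28 -0.46] w -0.0003 t 4.4333 q [ 0.04  0.32  0.46  1.85 -0.17  1.01  2.14]
```

```bash
python3 -m pendant '[[-0.1,1,0,0,0,0,1],[-0.1,1,0,0,0,0,1],[-0.1,1,0,0,0,0,1],[-0.1,1,0,0,0,-0.7,1],[-0.1,0.9,0,0,0,-0.8,1],[0,0.8,0,0,0,-0.8,1],[0,0.5,0,0,0,-0.7,1],[0,0,0,0,0,0,1],[0,0,0,0,0,0,1]]'; python3 go.py 0.466 -0.006 0.06 16; python3 meas.py | grep -A1 "rect"
```

```text
time_s: 5.18
position: [0.4488, -0.0194, 0.2735]
orientation: [[-0.962, -0.271, -0.018], [-0.271, 0.963, -0.001], [0.018, 0.004, -1.0]]
wrist_force: [-0.1, -0.2, 0.8]
gripper_width: 0.0852
tcp [ 0.4488 -0.0194  0.2735] tip z 0.1001 d world [ 0.0172  0.0134 -0.0401]
tool units [-0.697  0.27   1.326]
yaw -164.29 tilt 1.03 tilt rotvec tool [ 0.042 -0.202 -0.   ]
turn units z -0.058
F [-0.12 -0.21  0.76] w 0.0852 t 5.1833 q [-0.27  0.24  0.32  1.96 -0.09  0.97  1.94]
blue rect c [462.3 316.7] size [114.4  55.2] ang 8.7
   hole (234.5, array([156.08, 250.6 ]), array([0.4995, 0.3222, 0.006 ]))
--
yellow rect c [461.5 155.8] size [115.2  55.4] ang 16.4
   hole (210.0, array([210.46, 249.58]), array([0.4978, 0.1659, 0.006 ]))
```

```bash
python3 -m pendant '[[-0.35,0.15,0.3,0.04,-0.2,0,1],[-0.35,0.12,0.3,0,0,0,1],[0,0,0,0,0,0,1],[0,0,0,0,0,0,1]]'; python3 go.py 0.466 -0.006 0.04 16; python3 - <<'E'
from h import *
s=r.capture("scene")
cv2.imwrite("pics/g1.png",cv2.resize(s["img"][130:300,160:350,::-1],None,fx=4,fy=4,interpolation=cv2.INTER_CUBIC)[:600])
print(onz(s,254,239,0.006))
E
```

```text
time_s: 5.62
position: [0.4679, -0.0148, 0.2554]
orientation: [[-0.968, -0.253, 0.002], [-0.253, 0.968, -0.005], [-0.001, -0.005, -1.0]]
wrist_force: [-0.0, -1.1, -0.6]
gripper_width: 0.0854
tcp [ 0.4679 -0.0148  0.2554] tip z 0.082 d world [-0.0019  0.0088 -0.042 ]
tool units [-0.013  0.308  1.398]
yaw -165.36 tilt 0.29 tilt rotvec tool [-0.057  0.014 -0.   ]
turn units z -0.271
F [-0.01 -1.08 -0.61] w 0.0854 t 5.6167 q [-0.27  0.3   0.31  1.95 -0.11  0.91  1.93]
[ 0.49399961 -0.00072358  0.006     ]
```

View pics/g1.png

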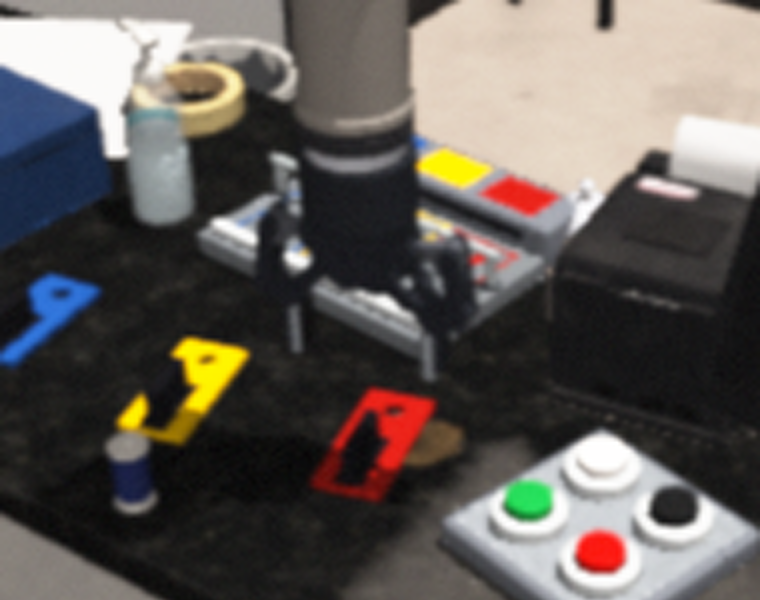

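The open fingers straddle the red plate's rib (crop ~360,440). Going down and closing.

```bash
python3 -m pendant '[[0,0.3,0.5,0,0,-0.25,1],[0,0,0.5,0,0,0,1],[0,0,0.5,0,0,0,1],[0,0,0.3,0,0,0,1],[0,0,0,0,0,0,1]]'; python3 go.py 0.466 -0.006 0.015 16
```

```text
time_s: 6.08
position: [0.4663, -0.0124, 0.203]
orientation: [[-0.964, -0.264, 0.009], [-0.264, 0.964, -0.007], [-0.007, -0.009, -1.0]]
wrist_force: [-0.5, 1.0, -0.5]
gripper_width: 0.0852
tcp [ 0.4663 -0.0124  0.203 ] tip z 0.0296 d world [-0.0003  0.0064 -0.0146]
tool units [-0.044  0.211  0.485]
yaw -164.66 tilt 0.64 tilt rotvec tool [-0.102  0.078  0.   ]
turn units z -0.133
F [-0.51  1.02 -0.46] w 0.0852 t 6.0833 q [-0.25  0.38  0.29  2.   -0.14  0.78  1.96]
```

```bash
python3 -m pendant '[[0,0.2,0.15,-0.1,0.08,-0.13,1],[0,0.05,0.2,0,0,0,0.8],[0,0,0.1,0,0,0,0.6],[0,0,0,0,0,0,0.6]]'; python3 go.py 0.466 -0.006 0.015 16
```

```text
time_s: 6.42
position: [0.4647, -0.006, 0.1902]
orientation: [[-0.962, -0.274, 0.002], [-0.274, 0.962, 0.0], [-0.002, -0.0, -1.0]]
wrist_force: [0.2, -0.4, 0.1]
gripper_width: 0.0521
tcp [ 0.4647 -0.006   0.1902] tip z 0.0168 d world [ 0.0013 -0.     -0.0018]
tool units [-0.04  -0.012  0.06 ]
yaw -164.11 tilt 0.1 tilt rotvec tool [-0.004  0.02  -0.   ]
turn units z -0.022
F [ 0.15 -0.37  0.13] w 0.0521 t 6.4167 q [-0.25  0.4   0.28  2.01 -0.16  0.75  1.97]
```

```bash
python3 -m pendant '[[0,0,0,0,0,0,0.4],[0,0,0,0,0,0,0.2],[0,0,0,0,0,0,0],[0,0,0,0,0,0,0],[0,0,0,0,0,0,0]]'; python3 go.py 0.466 -0.006 0.015 16
```

```text
time_s: 6.83
position: [0.4654, -0.0059, 0.1914]
orientation: [[-0.962, -0.274, 0.004], [-0.274, 0.962, 0.0], [-0.004, -0.001, -1.0]]
wrist_force: [-0.7, -0.1, -2.6]
gripper_width: 0.0104
tcp [ 0.4654 -0.0059  0.1914] tip z 0.018 d world [ 0.0006 -0.0001 -0.003 ]
tool units [-0.019 -0.007  0.098]
yaw -164.1 tilt 0.23 tilt rotvec tool [-0.01   0.045  0.   ]
turn units z -0.019
F [-0.72 -0.1  -2.61] w 0.0104 t 6.8333 q [-0.25  0.39  0.28  2.01 -0.16  0.75  1.97]
```

Grip width of 10 mm means the rib is held. While holding, I refine the pin positions from the saved first pictures.

```bash
python3 - <<'E'
from h import *
c=r.capture("top"); s=r.capture("scene")
for n,cc in(("top",c),("scene",s)):
    img=cv2.imread(f"pics/{n}0.png")[:,:,::-1]
    big=cv2.resize(img,None,fx=8,fy=8,interpolation=cv2.INTER_CUBIC)
    ms=masks(big)
    for k,g in(("blue",(0.7219,.2165)),("yellow",(0.7153,.1449)),("red",(0.7087,.0735))):
        u,v=proj(cc,(*g,0.02)); 
        m=ms[k].copy(); x,y=int(u*8),int(v*8); w=np.zeros_like(m); w[y-70:y+70,x-75:x+75]=1; m&=w
        pts=np.argwhere(m)[:,::-1].astype(np.float32)
        (ex,ey),ax,an=cv2.fitEllipse(cv2.convexHull(pts))
        q=np.array([ex,ey])/8-0.44
        out=[n,k,"ring ellipse",q.round(2),(np.array(ax)/8).round(1),onz(cc,*q,0.02).round(4)]
        hull=np.zeros(m.shape,np.uint8); cv2.fillConvexPoly(hull,cv2.convexHull(pts).astype(int),1)
        inn=(hull>0)&~ms[k]
        inn=cv2.erode(inn.astype(np.uint8),np.ones((5,5)))
        cs=comps(inn,60); 
        if cs:
            b=max(cs,key=lambda t:t[0][4]); q=b[1]/8-0.44; out+=["tip",q.round(2),b[0][4],onz(cc,*q,0.03).round(4)]
        print(*out)
    x0,y0=(165,130) if n=="top" else (225,150)
    cv2.imwrite(f"pics/bed_{n}.png",cv2.resize(img[y0:y0+75,x0:x0+100,::-1],None,fx=8,fy=8,interpolation=cv2.INTER_CUBIC))
E
```

```text
top blue ring ellipse [191.57 172.66] [8.8 9.7] [0.7229 0.2175 0.02  ] tip [191.18 172.28] 1229 [0.7216 0.2169 0.03  ]
top yellow ring ellipse [216.09 174.09] [8.7 9.3] [0.7165 0.146  0.02  ] tip [215.84 173.61] 1290 [0.7155 0.1454 0.03  ]
top red ring ellipse [240.72 175.58] [8.5 9.3] [0.7099 0.0742 0.02  ] tip [240.61 175.07] 1398 [0.709  0.0738 0.03  ]
scene blue ring ellipse [243.33 178.95] [3.1 7. ] [0.7197 0.2169 0.02  ] tip [243.79 178.86] 125 [0.708 0.205 0.03 ]
scene yellow ring ellipse [259.46 186.06] [3.8 7.3] [0.7136 0.1442 0.02  ] tip [259.78 185.68] 109 [0.7032 0.1347 0.03  ]
scene red ring ellipse [276.12 193.45] [3.4 7.5] [0.7075 0.0728 0.02  ] tip [276.51 193.44] 146 [0.6954 0.0627 0.03  ]
```

View pics/bed_top.png

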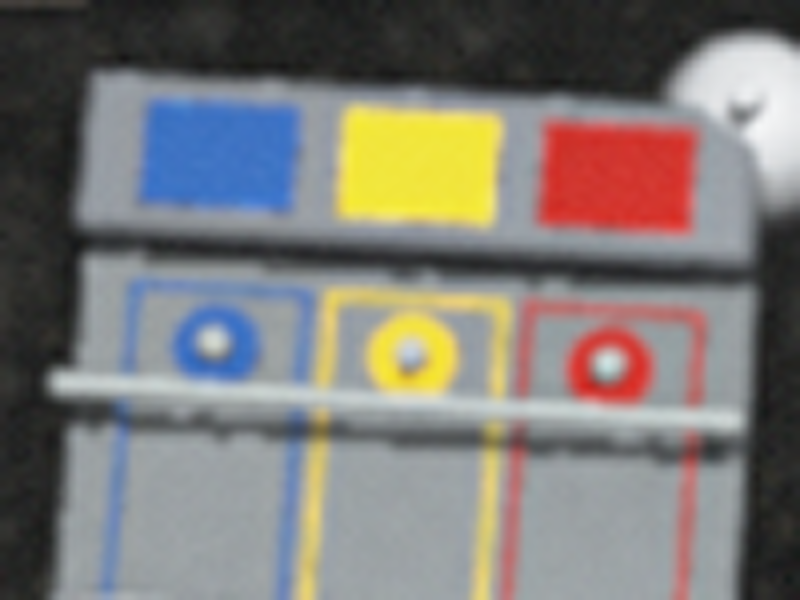

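View pics/bed_scene.png

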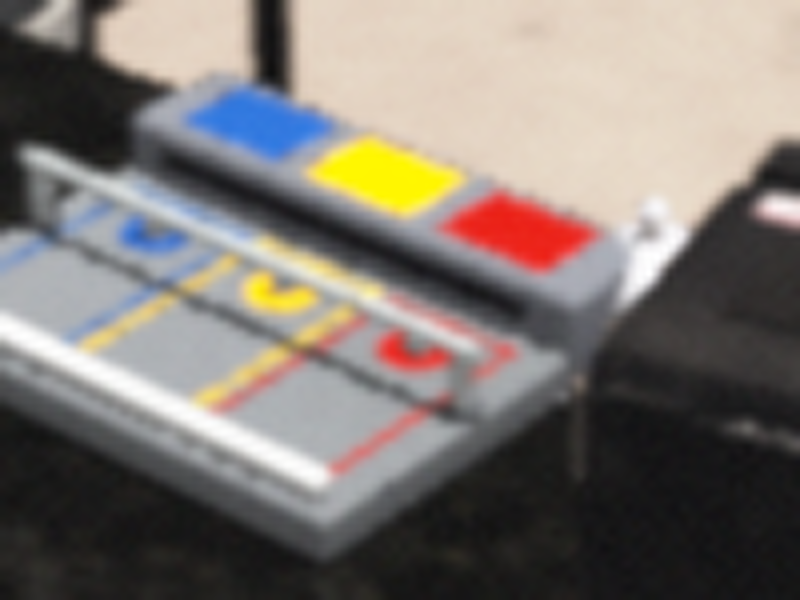

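Pins by the tips in the top view: red (0.709,0.074), yellow (0.7155,0.145), blue (0.722,0.217). The spacing is 72 mm as it should be, and the bed yaw is -5.1°. Lift and turn.

```bash
python3 -m pendant '[[0,0,-0.5,0,0,0,0],[0,0,-0.8,0,0,0,0],[0,0,-0.8,0,0,0,0],[0,0,-0.5,0,0,0.6,0],[0,0,0,0,0,0.8,0],[0,0,0,0,0,0.9,0],[0,0,0,0,0,0.9,0],[0,0,0,0,0,0.8,0],[0,0,0,0,0,0,0],[0,0,0,0,0,0,0]]'; python3 go.py 0.514 0.091 0.0526 -5.1
```

```text
time_s: 7.77
position: [0.4627, -0.0059, 0.2707]
orientation: [[-0.996, 0.087, -0.003], [0.087, 0.996, 0.0], [0.003, 0.0, -1.0]]
wrist_force: [-0.2, 0.2, -2.2]
gripper_width: 0.0101
tcp [ 0.4627 -0.0059  0.2707] tip z 0.0973 d world [ 0.0513  0.0969 -0.0447]
tool units [-1.429  3.365  1.486]
yaw 175.04 tilt 0.19 tilt rotvec tool [ 0.001 -0.038  0.   ]
turn units z 0.027
F [-0.2   0.22 -2.18] w 0.0101 t 7.7667 q [-0.34  0.27  0.37  1.94 -0.12  0.95  1.58]
```

```bash
python3 -m pendant '[[-0.3,0.8,0,0,0,0,0],[-0.3,0.8,0,0,0,0,0],[-0.3,0.8,0,0,0,0,0],[-0.3,0.7,0.4,0,0,0,0],[0,0.15,0.5,0,0,0,0],[0,0,0.3,0,0,0,0],[0,0,0,0,0,0,0],[0,0,0,0,0,0,0]]'; python3 go.py 0.514 0.091 0.0526 -5.1; cat > see.py <<'E'
import sys; from h import *
n=sys.argv[1]
c=r.capture("top"); s=r.capture("scene")
cv2.imwrite(f"pics/{n}_s.png",cv2.resize(s["img"][145:250,190:330,::-1],None,fx=5.5,fy=5.5,interpolation=cv2.INTER_CUBIC))
cv2.imwrite(f"pics/{n}_t.png",cv2.resize(c["img"][130:280,140:320,::-1],None,fx=4,fy=4,interpolation=cv2.INTER_CUBIC))
E
python3 see.py a1
```

```text
time_s: 8.43
position: [0.5076, 0.0904, 0.2315]
orientation: [[-0.997, 0.078, -0.006], [0.078, 0.997, 0.0], [0.006, -0.0, -1.0]]
wrist_force: [0.3, -0.3, -1.1]
gripper_width: 0.0109
tcp [0.5076 0.0904 0.2315] tip z 0.0581 d world [ 0.0064  0.0006 -0.0055]
tool units [-0.213  0.036  0.182]
yaw 175.52 tilt 0.35 tilt rotvec tool [-0.002 -0.069 -0.   ]
turn units z 0.123
F [ 0.3  -0.3  -1.09] w 0.0109 t 8.4333 q [-0.45  0.42  0.31  1.84 -0.16  0.91  1.43]
```

View pics/a1_s.png

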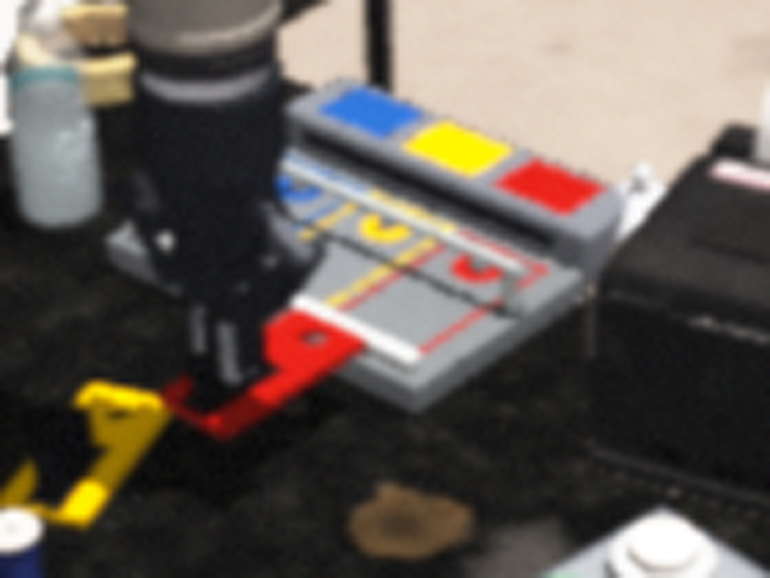

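View pics/a1_t.png

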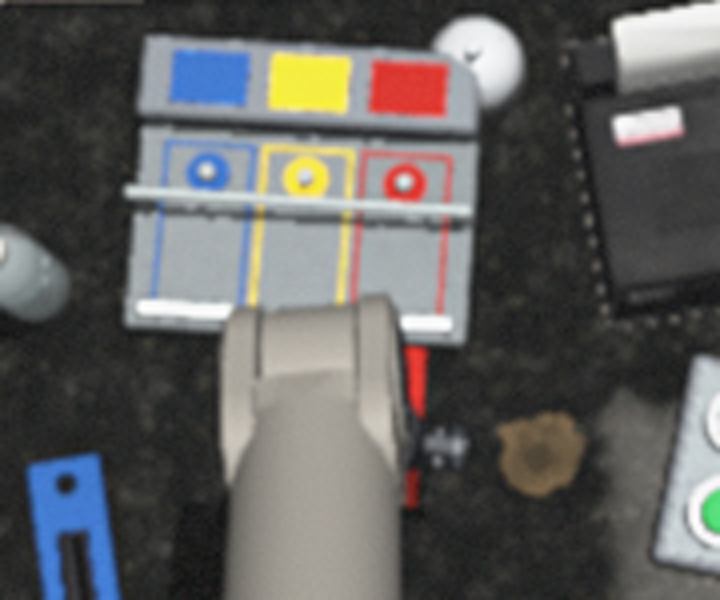

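```bash
python3 - <<'E'
from h import *
s=r.capture("scene"); st=r.state(); p=st["position"]; R=st["orientation"]
for z in(.04,.0435,.0465): print(z,onz(s,190+314/5.5-.4,145+338/5.5-.4,z).round(4))
h=p-R[:,0]*.0639+R[:,2]*.185; print("pred hole top",h.round(4),p.round(4), [round(x,2) for x in proj(s,h)])
E
python3 go.py 0.514 0.091 0.0526 -5.1
```

```text
0.04 [0.5746 0.087  0.04  ]
0.0435 [0.5706 0.0836 0.0435]
0.0465 [0.5672 0.0808 0.0465]
pred hole top [0.5708 0.0847 0.0471] [0.5079 0.0898 0.2324] [np.float64(246.39), np.float64(204.89)]
tcp [0.5079 0.0898 0.2324] tip z 0.059 d world [ 0.0061  0.0012 -0.0064]
tool units [-0.2    0.058  0.213]
yaw 175.41 tilt 0.24 tilt rotvec tool [ 0.002 -0.048  0.   ]
turn units z 0.101
F [ 0.27 -0.58 -2.29] w 0.0103 t 8.5833 q [-0.45  0.42  0.31  1.84 -0.16  0.91  1.43]
```

```bash
python3 -m pendant '[[0,0.07,0.18,0,0,0.1,0],[-0.3,0,0,0,0,0,0],[-0.5,0,0,0,0,0,0],[-0.5,0,0,0,0,0,0],[-0.5,0,0,0,0,0,0],[-0.3,0,0,0,0,0,0],[0,0,0,0,0,0,0],[0,0,0,0,0,0,0]]'; python3 go.py 0.6454 0.0795 0.0536 -5.1; python3 see.py a2
```

```text
time_s: 9.25
position: [0.5769, 0.0817, 0.2295]
orientation: [[-0.995, 0.095, 0.004], [0.095, 0.995, 0.0], [-0.004, 0.001, -1.0]]
wrist_force: [-0.0, 0.6, -1.7]
gripper_width: 0.0105
tcp [0.5769 0.0817 0.2295] tip z 0.0561 d world [ 0.0685 -0.0022 -0.0025]
tool units [-2.281  0.144  0.091]
yaw 174.54 tilt 0.21 tilt rotvec tool [0.009 0.041 0.   ]
turn units z -0.072
F [-0.03  0.64 -1.7 ] w 0.0105 t 9.25 q [-0.39  0.54  0.31  1.66 -0.19  0.97  1.46]
```

View pics/a2_s.png

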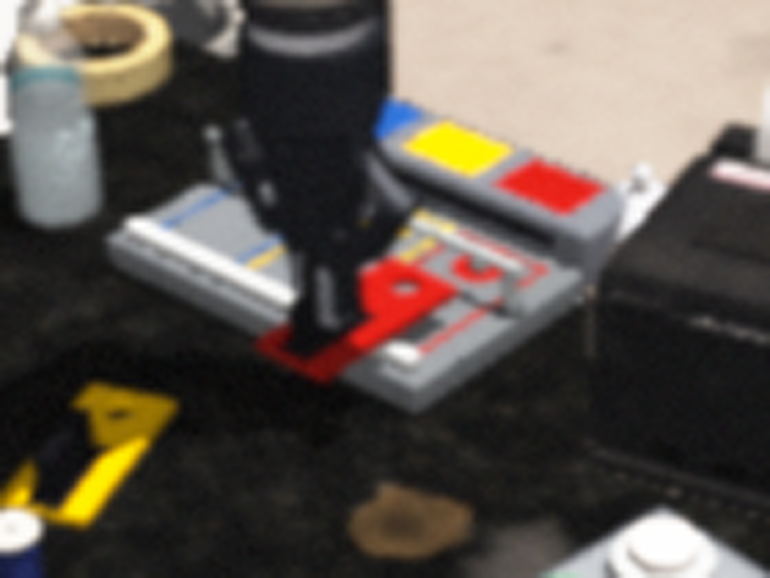

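The plate is level over the sill with its front end just before the bar (crop ~455,280). Continuing under it, with a small sideways correction.

```bash
python3 -m pendant '[[0,0.14,0.08,0,0.04,-0.07,0],[-0.3,0,0,0,0,0,0],[-0.4,0,0,0,0,0,0],[-0.4,0,0,0,0,0,0],[-0.2,0,0,0,0,0,0],[0,0,0,0,0,0,0]]'; python3 go.py 0.6454 0.0795 0.0536 -5.1
```

```text
time_s: 9.85
position: [0.6124, 0.0859, 0.2257]
orientation: [[-0.996, 0.084, -0.008], [0.084, 0.996, 0.004], [0.009, 0.003, -1.0]]
wrist_force: [0.8, -0.9, -1.0]
gripper_width: 0.0103
tcp [0.6124 0.0859 0.2257] tip z 0.0523 d world [ 0.033  -0.0064  0.0013]
tool units [-1.113 -0.121 -0.054]
yaw 175.19 tilt 0.52 tilt rotvec tool [ 0.037 -0.098  0.   ]
turn units z 0.059
F [ 0.83 -0.91 -0.99] w 0.0103 t 9.85 q [-0.37  0.61  0.3   1.55 -0.21  1.02  1.48]
```

```bash
python3 -m pendant '[[-0.2,-0.1,-0.04,0.03,-0.1,0.05,0],[-0.4,0,0,0,0,0,0],[-0.3,0,0,0,0,0,0],[-0.2,0,0,0,0,0,0],[0,0,0,0,0,0,0]]'; python3 go.py 0.6454 0.0795 0.0536 -5.1; python3 see.py a3
```

```text
time_s: 10.27
position: [0.6438, 0.0807, 0.2261]
orientation: [[-0.996, 0.087, -0.004], [0.087, 0.996, 0.001], [0.004, 0.0, -1.0]]
wrist_force: [0.1, -0.9, -1.5]
gripper_width: 0.0106
tcp [0.6438 0.0807 0.2261] tip z 0.0527 d world [ 0.0016 -0.0012  0.0009]
tool units [-0.056 -0.035 -0.031]
yaw 175.01 tilt 0.22 tilt rotvec tool [ 0.004 -0.043  0.   ]
turn units z 0.022
F [ 0.14 -0.87 -1.45] w 0.0106 t 10.2667 q [-0.34  0.66  0.3   1.45 -0.21  1.06  1.49]
```

View pics/a3_s.png

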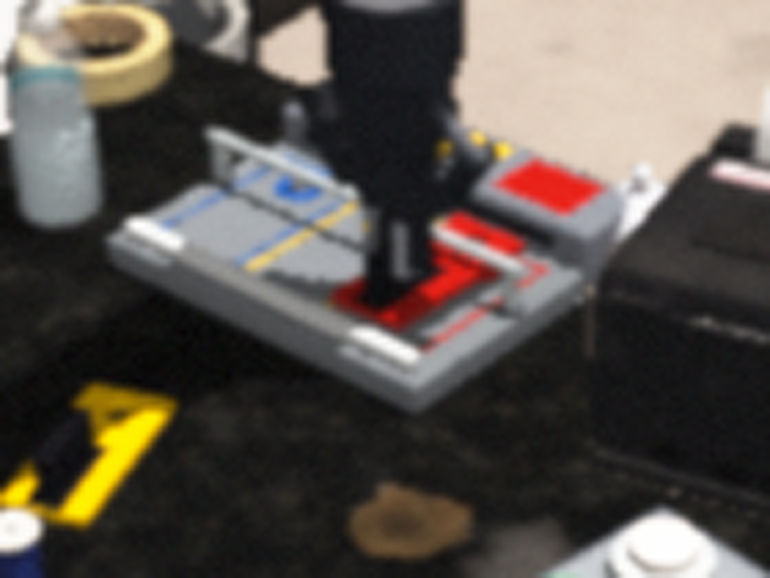

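View pics/a3_t.png

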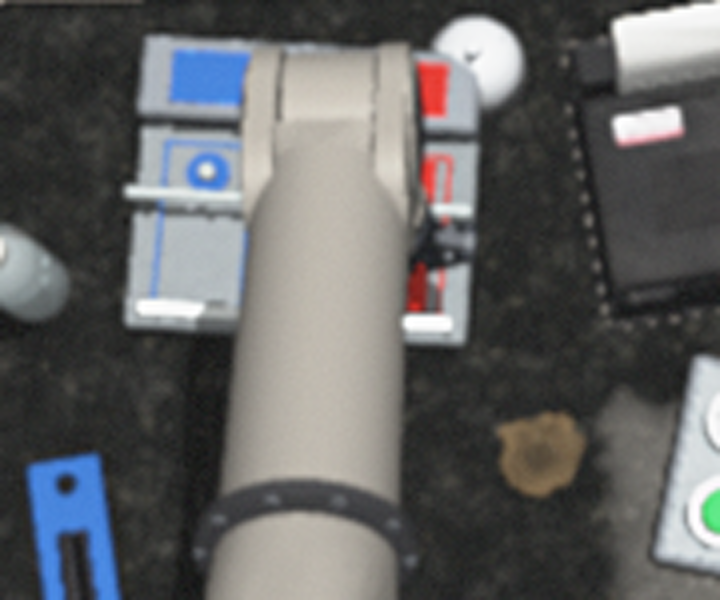

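The plate is through under the bar. I make the last small correction and lower.

```bash
python3 -m pendant '[[-0.06,-0.04,0,0,-0.04,0.02,0],[0,0,0.1,0,0,0,0],[0,0,0.1,0,0,0,0],[0,0,0.1,0,0,0,0]]'; python3 go.py 0.6454 0.0795 0.0376 -5.1
```

```text
time_s: 10.7
position: [0.6441, 0.0796, 0.2176]
orientation: [[-0.996, 0.088, 0.0], [0.088, 0.996, 0.001], [-0.0, 0.001, -1.0]]
wrist_force: [1.9, 0.1, -2.7]
gripper_width: 0.0105
tcp [0.6441 0.0796 0.2176] tip z 0.0442 d world [ 0.0013 -0.0001 -0.0066]
tool units [-0.044  0.002  0.221]
yaw 174.93 tilt 0.07 tilt rotvec tool [0.013 0.004 0.   ]
turn units z 0.006
F [ 1.88  0.08 -2.74] w 0.0105 t 10.7 q [-0.34  0.67  0.3   1.46 -0.22  1.04  1.49]
```

```bash
python3 -m pendant '[[-0.04,0,0.1,0,0,0,0],[0,0,0.1,0,0,0,0],[0,0,0,0,0,0,0]]'; python3 go.py 0.6454 0.0795 0.0376 -5.1; python3 see.py a4
```

```text
time_s: 10.95
position: [0.6451, 0.0795, 0.2113]
orientation: [[-0.996, 0.088, 0.0], [0.088, 0.996, 0.001], [-0.0, 0.001, -1.0]]
wrist_force: [-0.7, -0.3, 1.9]
gripper_width: 0.01
tcp [0.6451 0.0795 0.2113] tip z 0.0379 d world [ 0.0003  0.     -0.0003]
tool units [-0.01   0.003  0.009]
yaw 174.92 tilt 0.07 tilt rotvec tool [0.015 0.001 0.   ]
turn units z 0.005
F [-0.72 -0.35  1.92] w 0.01 t 10.95 q [-0.34  0.68  0.3   1.46 -0.22  1.03  1.49]
```

View pics/a4_s.png

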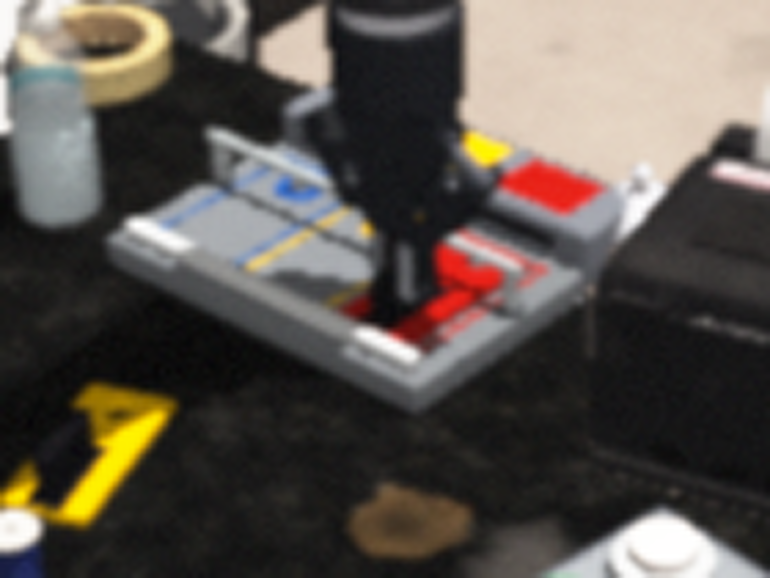

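The plate's rear is down behind the sill and the height reading is deck level. Release and lift.

```bash
python3 -m pendant '[[0,0,0,0,0,0,0.2],[0,0,0,0,0,0,0.4],[0,0,0,0,0,0,0.45],[0,0,-0.3,0,0,0,0.45],[0,0,-0.8,0,0,0,0.45],[0,0,-1,0,0,0,0.45],[0.5,0,-0.7,0,0,0,0.45],[1,0,0,0,0,0,0.6],[1,0,0,0,0,0,1],[1,0,0,0,0,0,1],[0,0,0,0,0,0,1]]'; python3 see.py a5;python3 go.py 0.6454 0.0795 0.0376 -5.1
```

```text
time_s: 11.97
position: [0.5365, 0.0881, 0.3007]
orientation: [[-0.996, 0.09, -0.002], [0.09, 0.996, 0.001], [0.002, 0.001, -1.0]]
wrist_force: [-1.5, -0.6, -0.1]
gripper_width: 0.0838
tcp [0.5416 0.0877 0.3024] tip z 0.129 d world [ 0.1038 -0.0082 -0.0914]
tool units [-3.445  0.039  3.076]
yaw 174.77 tilt 0.49 tilt rotvec tool [ 0.019  0.096 -0.   ]
turn units z -0.027
F [1.37 0.22 0.74] w 0.0853 t 12.0667 q [-0.44  0.39  0.33  1.68 -0.14  1.08  1.41]
```

View pics/a5_s.png

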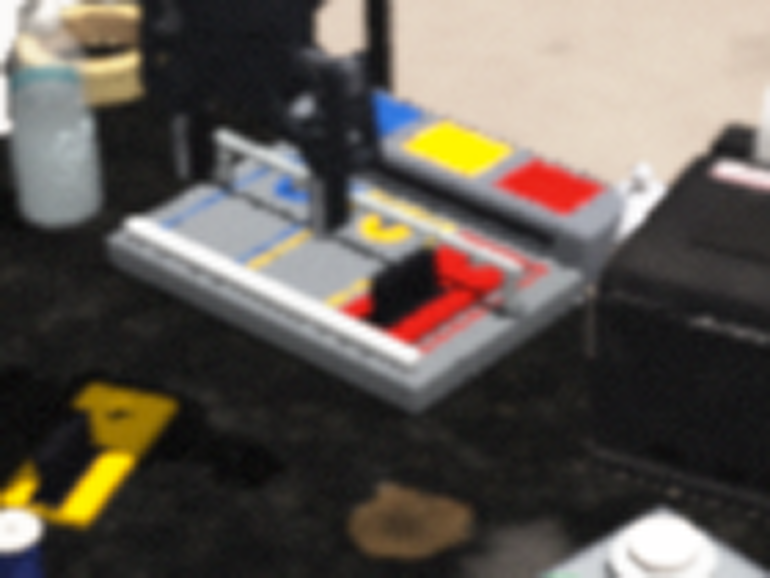

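View pics/a5_t.png

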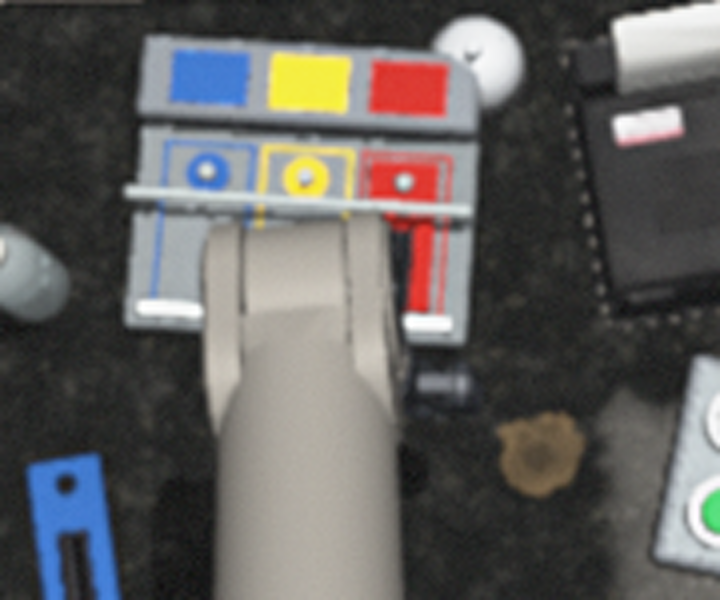

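Red is seated, with its pin visible in the hole at top-crop (403,182). Now yellow: move back, then re-measure.

```bash
python3 - <<'E'
from h import *
c=r.capture("top"); s=r.capture("scene")
for uv in((233,300),(172,303)): print(onz(c,*uv,0.03).round(3))
for uv in((192,256),(149,235)): print(onz(s,*uv,0).round(3))
E
python3 go.py 0.437 0.148 0.09 16.3; python3 meas.py | grep -A1 rect
```

```text
[0.353 0.101 0.03 ]
[0.35 0.27 0.03]
[0.346 0.098 0.   ]
[0.343 0.266 0.   ]
tcp [0.5434 0.0874 0.3023] tip z 0.1289 d world [-0.1064  0.0606 -0.0389]
tool units [3.73  1.683 1.261]
yaw 174.72 tilt 0.58 tilt rotvec tool [0.011 0.115 0.   ]
turn units z -4.317
F [-0.71 -0.06 -0.45] w 0.0853 t 12.1667 q [-0.44  0.4   0.33  1.68 -0.14  1.08  1.41]
blue rect c [462.2 316.7] size [114.   54.9] ang 8.7
   hole (239.5, array([156.07, 250.61]), array([0.4995, 0.3222, 0.006 ]))
```

```bash
python3 -m pendant '[[0.5,0.3,0,0,0.1,-0.6,1],[0.6,0.3,0,0,0,-0.7,1],[0.6,0.3,0,0,0,-0.8,1],[0.6,0.3,0,0,0,-0.8,1],[0.6,0.3,0.1,0,0,-0.8,1],[0.5,0.2,0.2,0,0,-0.6,1],[0.2,0,0.3,0,0,0,1],[0,0,0,0,0,0,1],[0,0,0,0,0,0,1]]';python3 go.py 0.437 0.148 0.06 16.3; python3 see.py b1
```

```text
time_s: 13.02
position: [0.4405, 0.1301, 0.2827]
orientation: [[-0.957, -0.29, 0.009], [-0.29, 0.957, -0.004], [-0.008, -0.007, -1.0]]
wrist_force: [0.3, 0.1, 0.7]
gripper_width: 0.0853
tcp [0.4405 0.1301 0.2827] tip z 0.1093 d world [-0.0035  0.0179 -0.0493]
tool units [-0.049  0.614  1.641]
yaw -163.16 tilt 0.58 tilt rotvec tool [-0.077  0.088 -0.   ]
turn units z 0.108
F [0.3  0.06 0.68] w 0.0853 t 13.0167 q [-0.53  0.24  0.23  1.94 -0.06  0.96  1.6 ]
```

```bash
python3 - <<'E'
from h import *
s=r.capture("scene")
cv2.imwrite("pics/b1.png",cv2.resize(s["img"][150:290,120:300,::-1],None,fx=4,fy=4,interpolation=cv2.INTER_CUBIC))
E
```

```text
(no output)
```

View pics/b1.png

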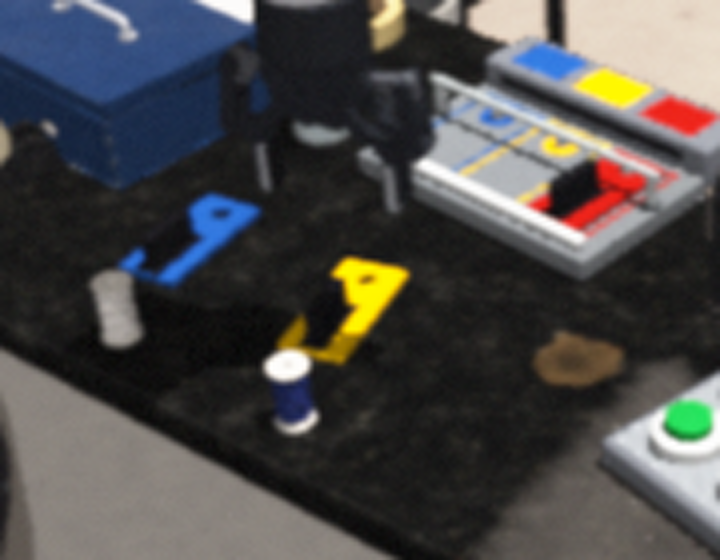

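Yellow's hole is at scene px (211.8,219.7), the same as at the start, so it has not moved.

```bash
python3 -m pendant '[[-0.05,0.35,0.4,-0.08,0.09,0.1,1],[0,0.27,0.5,0,0,0,1],[0,0,0.5,0,0,0,1],[0,0,0.5,0,0,0,1],[0,0,0.3,0,0,0,1],[0,0,0,0,0,0,1],[0,0,0,0,0,0,1]]';python3 go.py 0.437 0.148 0.018 16.3
```

```text
time_s: 13.75
position: [0.4419, 0.1526, 0.2132]
orientation: [[-0.962, -0.275, 0.005], [-0.275, 0.962, 0.004], [-0.006, 0.003, -1.0]]
wrist_force: [-0.4, -0.1, 0.2]
gripper_width: 0.0855
tcp [0.4419 0.1526 0.2132] tip z 0.0398 d world [-0.0049 -0.0046 -0.0218]
tool units [ 0.204 -0.105  0.727]
yaw -164.06 tilt 0.4 tilt rotvec tool [0.032 0.073 0.   ]
turn units z -0.072
F [-0.42 -0.06  0.19] w 0.0855 t 13.75 q [-0.54  0.36  0.21  1.99 -0.1   0.8   1.58]
```

```bash
python3 -m pendant '[[0.2,-0.1,0.2,0.03,0.07,-0.07,1],[0,0,0.3,0,0,0,0.8],[0,0,0.2,0,0,0,0.6],[0,0,0,0,0,0,0.6]]';python3 go.py 0.437 0.148 0.018 16.3
```

```text
time_s: 14.08
position: [0.4377, 0.148, 0.1918]
orientation: [[-0.96, -0.28, 0.003], [-0.28, 0.96, 0.001], [-0.003, 0.0, -1.0]]
wrist_force: [-0.9, -0.1, 0.3]
gripper_width: 0.0523
tcp [0.4377 0.148  0.1918] tip z 0.0184 d world [-0.0007 -0.     -0.0004]
tool units [0.024 0.006 0.015]
yaw -163.72 tilt 0.19 tilt rotvec tool [0.004 0.038 0.   ]
turn units z -0.005
F [-0.95 -0.11  0.25] w 0.0523 t 14.0833 q [-0.53  0.38  0.2   2.02 -0.11  0.75  1.6 ]
```

```bash
python3 -m pendant '[[0,0,0.02,0,0,0,0.4],[0,0,0,0,0,0,0.2],[0,0,0,0,0,0,0],[0,0,0,0,0,0,0],[0,0,0,0,0,0,0]]';python3 go.py 0.437 0.148 0.018 16.3
```

```text
time_s: 14.5
position: [0.4381, 0.1479, 0.1917]
orientation: [[-0.96, -0.28, 0.004], [-0.28, 0.96, 0.002], [-0.005, 0.001, -1.0]]
wrist_force: [-0.3, 0.9, -1.9]
gripper_width: 0.0106
tcp [0.4381 0.1479 0.1917] tip z 0.0183 d world [-0.0011  0.0001 -0.0003]
tool units [0.035 0.013 0.011]
yaw -163.77 tilt 0.27 tilt rotvec tool [0.007 0.053 0.   ]
turn units z -0.014
F [-0.25  0.86 -1.86] w 0.0106 t 14.5 q [-0.53  0.38  0.2   2.02 -0.11  0.75  1.6 ]
```

```bash
python3 -m pendant '[[0,0,-0.5,0,0,0,0],[0,0,-0.8,0,0,0,0],[0,0,-0.8,0,0,0,0],[0,0,-0.5,0,0,0.6,0],[0,0,0,0,0,0.8,0],[0,0,0,0,0,0.9,0],[0,0,0,0,0,0.9,0],[0,0,0,0,0,0.9,0],[0,0,0,0,0,0,0],[0,0,0,0,0,0,0]]'; python3 go.py 0.5163 0.1632 0.057 -5.1
```

```text
time_s: 15.33
position: [0.4363, 0.1473, 0.2731]
orientation: [[-0.996, 0.089, 0.002], [0.089, 0.996, 0.002], [-0.002, 0.002, -1.0]]
wrist_force: [-0.0, 0.2, -1.1]
gripper_width: 0.0102
tcp [0.4363 0.1473 0.2731] tip z 0.0997 d world [ 0.08    0.0159 -0.0427]
tool units [-2.605  0.762  1.43 ]
yaw 174.87 tilt 0.15 tilt rotvec tool [0.021 0.022 0.   ]
turn units z -0.006
F [-0.01  0.22 -1.08] w 0.0102 t 15.3333 q [-0.6   0.26  0.29  1.94 -0.09  0.95  1.21]
```

```bash
python3 -m pendant '[[-0.5,0.2,0,0,0,0,0],[-0.6,0.2,0,0,0,0,0],[-0.6,0.2,0.2,0,0,0,0],[-0.5,0.1,0.4,0,0,0,0],[-0.3,0.05,0.5,0,0,0,0],[0,0,0.3,0,0,0,0],[0,0,0,0,0,0,0],[0,0,0,0,0,0,0]]'; python3 go.py 0.5163 0.1632 0.055 -5.1; python3 see.py b2; python3 - <<'E'
from h import *
s=r.capture("scene"); st=r.state(); p=st["position"]; R=st["orientation"]
h=p-R[:,0]*.0624+R[:,2]*.1855; print("pred hole top",h.round(4), (np.array(proj(s,h))-[190,145]+.4)*5.5)
E
```

```text
time_s: 16.0
position: [0.514, 0.1643, 0.2279]
orientation: [[-0.997, 0.074, -0.002], [0.074, 0.997, 0.002], [0.003, 0.002, -1.0]]
wrist_force: [1.2, -0.1, -1.1]
gripper_width: 0.0105
tcp [0.514  0.1643 0.2279] tip z 0.0545 d world [ 0.0023 -0.0011  0.0005]
tool units [-0.079 -0.031 -0.018]
yaw 175.77 tilt 0.18 tilt rotvec tool [ 0.021 -0.029 -0.   ]
turn units z 0.173
F [ 1.21 -0.15 -1.06] w 0.0105 t 16.0 q [-0.54  0.46  0.27  1.78 -0.15  0.92  1.29]
pred hole top [0.576  0.1604 0.0432] [211.98212228 290.57572433]
```

View pics/b2_s.png

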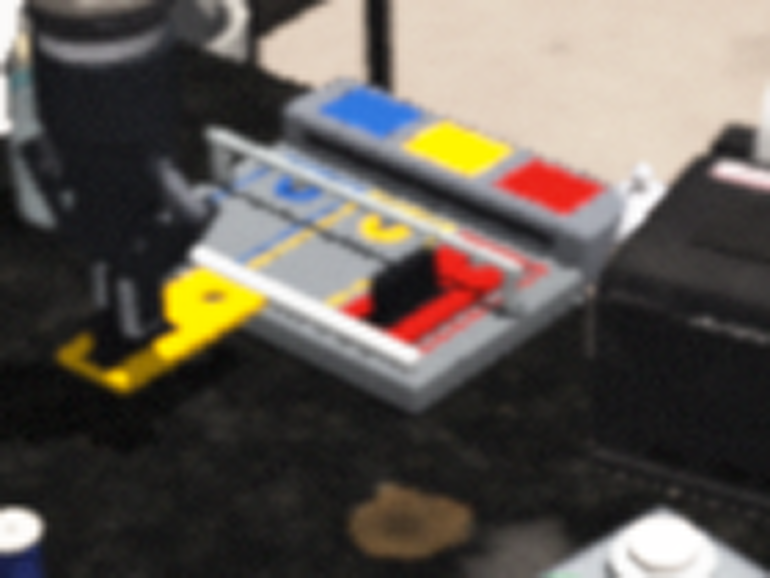

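The plate is level, with its hole at (212,296) against (212,291) predicted. Advancing.

```bash
python3 -m pendant '[[0,-0.03,0,0,0,0.17,0],[-0.3,0,0,0,0,0,0],[-0.5,0,0,0,0,0,0],[-0.5,0,0,0,0,0,0],[-0.5,0,0,0,0,0,0],[-0.3,0,0,0,0,0,0],[0,0,0,0,0,0,0],[0,0,0,0,0,0,0]]'; python3 go.py 0.6534 0.1509 0.054 -5.1
```

```text
time_s: 16.82
position: [0.5811, 0.1578, 0.234]
orientation: [[-0.996, 0.088, 0.007], [0.088, 0.996, 0.006], [-0.007, 0.007, -1.0]]
wrist_force: [0.8, 0.1, -1.2]
gripper_width: 0.0104
tcp [0.5811 0.1578 0.234 ] tip z 0.0606 d world [ 0.0723 -0.0069 -0.0066]
tool units [-2.42  -0.019  0.236]
yaw 174.94 tilt 0.56 tilt rotvec tool [0.08  0.078 0.   ]
turn units z 0.008
F [ 0.75  0.1  -1.18] w 0.0104 t 16.8167 q [-0.48  0.56  0.27  1.6  -0.18  1.    1.33]
```

```bash
python3 -m pendant '[[0,-0.02,0.22,0.08,0.08,0,0],[-0.2,0,0,0,0,0,0],[-0.3,0,0,0,0,0,0],[0,0,0,0,0,0,0]]'; python3 go.py 0.6534 0.1509 0.054 -5.1; python3 see.py b3
```

```text
time_s: 17.15
position: [0.5957, 0.1563, 0.227]
orientation: [[-0.996, 0.087, -0.002], [0.087, 0.996, -0.0], [0.002, -0.0, -1.0]]
wrist_force: [-0.6, -0.3, -1.1]
gripper_width: 0.0107
tcp [0.5957 0.1563 0.227 ] tip z 0.0536 d world [ 0.0577 -0.0054  0.0004]
tool units [-1.93  -0.011 -0.016]
yaw 175.01 tilt 0.12 tilt rotvec tool [-0.002 -0.024 -0.   ]
turn units z 0.022
F [-0.61 -0.32 -1.09] w 0.0107 t 17.15 q [-0.47  0.6   0.27  1.56 -0.18  1.01  1.34]
```

View pics/b3_s.png

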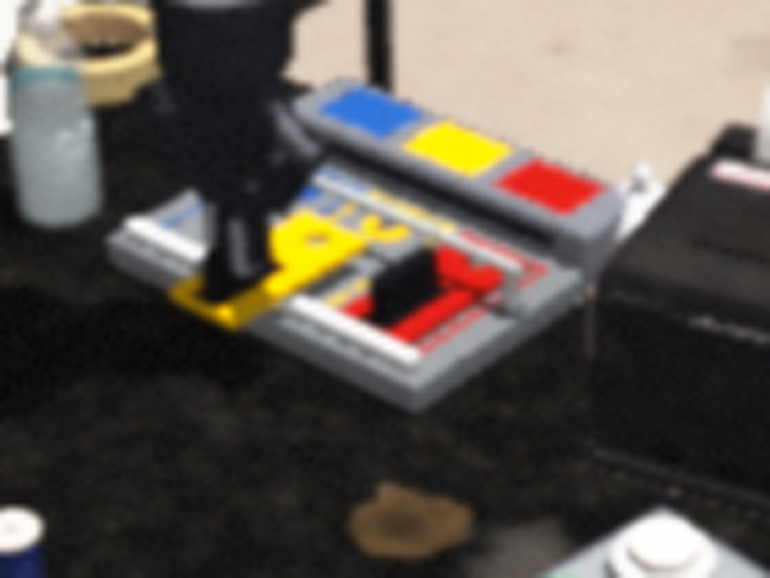

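The plate is level, with its front edge at the bar and at the right height.

```bash
python3 -m pendant '[[-0.3,0,-0.01,0,0,0.02,0],[-0.4,0,0,0,0,0,0],[-0.4,0,0,0,0,0,0],[-0.2,0,0,0,0,0,0]]'; python3 go.py 0.6534 0.1509 0.054 -5.1
```

```text
time_s: 17.58
position: [0.6322, 0.1546, 0.2267]
orientation: [[-0.996, 0.086, -0.009], [0.086, 0.996, 0.002], [0.009, 0.001, -1.0]]
wrist_force: [0.5, -0.4, -1.0]
gripper_width: 0.0105
tcp [0.6322 0.1546 0.2267] tip z 0.0533 d world [ 0.0212 -0.0037  0.0007]
tool units [-0.716 -0.062 -0.031]
yaw 175.07 tilt 0.53 tilt rotvec tool [ 0.009 -0.107 -0.   ]
turn units z 0.035
F [ 0.53 -0.39 -0.98] w 0.0105 t 17.5833 q [-0.44  0.67  0.27  1.44 -0.19  1.07  1.36]
```

```bash
python3 -m pendant '[[-0.2,-0.06,-0.02,0,-0.1,0.03,0],[-0.3,0,0,0,0,0,0],[-0.15,0,0,0,0,0,0],[0,0,0,0,0,0,0]]'; python3 go.py 0.6534 0.1509 0.054 -5.1
```

```text
time_s: 17.92
position: [0.6525, 0.1507, 0.227]
orientation: [[-0.996, 0.089, -0.001], [0.089, 0.996, 0.0], [0.001, 0.0, -1.0]]
wrist_force: [-0.4, -1.1, -1.2]
gripper_width: 0.0105
tcp [0.6525 0.1507 0.227 ] tip z 0.0536 d world [0.0009 0.0002 0.0004]
tool units [-0.031  0.01  -0.015]
yaw 174.9 tilt 0.04 tilt rotvec tool [ 0.005 -0.006  0.   ]
turn units z -0.0
F [-0.39 -1.15 -1.21] w 0.0105 t 17.9167 q [-0.42  0.7   0.27  1.38 -0.2   1.09  1.37]
```

```bash
python3 -m pendant '[[-0.03,0.01,0.1,0,0,0,0],[0,0,0.1,0,0,0,0],[0,0,0.1,0,0,0,0],[0,0,0,0,0,0,0]]'; python3 go.py 0.6534 0.1509 0.0381 -5.1
```

```text
time_s: 18.25
position: [0.6525, 0.1511, 0.2171]
orientation: [[-0.996, 0.089, -0.001], [0.089, 0.996, 0.001], [0.001, 0.001, -1.0]]
wrist_force: [1.6, -0.5, -1.3]
gripper_width: 0.0098
tcp [0.6525 0.1511 0.2171] tip z 0.0437 d world [ 0.0009 -0.0002 -0.0056]
tool units [-0.032 -0.003  0.186]
yaw 174.91 tilt 0.08 tilt rotvec tool [ 0.006 -0.016  0.   ]
turn units z 0.002
F [ 1.61 -0.54 -1.33] w 0.0098 t 18.25 q [-0.42  0.71  0.27  1.39 -0.2   1.07  1.37]
```

```bash
python3 -m pendant '[[-0.03,0,0.1,0,0,0,0],[0,0,0.1,0,0,0,0],[0,0,0,0,0,0,0]]'; python3 go.py 0.6534 0.1509 0.0381 -5.1; python3 see.py b4
```

```text
time_s: 18.5
position: [0.6532, 0.1513, 0.2118]
orientation: [[-0.996, 0.088, -0.001], [0.088, 0.996, 0.001], [0.001, 0.001, -1.0]]
wrist_force: [0.2, -0.0, 0.3]
gripper_width: 0.0104
tcp [0.6532 0.1513 0.2118] tip z 0.0384 d world [ 0.0002 -0.0004 -0.0003]
tool units [-0.008 -0.011  0.01 ]
yaw 174.94 tilt 0.07 tilt rotvec tool [ 0.011 -0.008  0.   ]
turn units z 0.008
F [ 0.19 -0.01  0.29] w 0.0104 t 18.5 q [-0.42  0.72  0.27  1.39 -0.2   1.06  1.37]
```

View pics/b4_s.png

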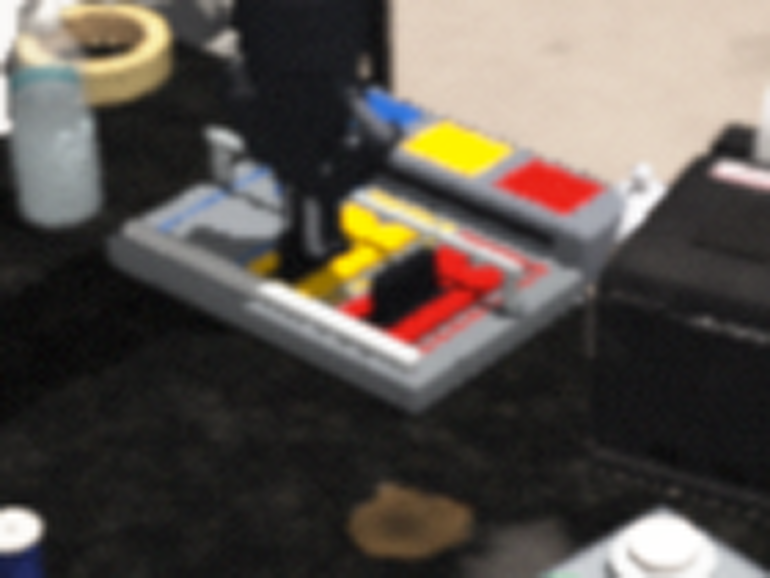

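Yellow is down flat. Release and back off towards blue.

```bash
python3 -m pendant '[[0,0,0,0,0,0,0.2],[0,0,0,0,0,0,0.4],[0,0,0,0,0,0,0.45],[0,0,-0.3,0,0,0,0.45],[0,0,-0.8,0,0,0,0.45],[0,0,-1,0,0,0,0.45],[0.5,0,-0.7,0,0,0,0.45],[0.8,0.5,0,0,0,0,0.6],[0.8,0.6,0,0,0,0,1],[0.8,0.6,0,0,0,0,1],[0.8,0.6,0,0,0,0,1],[0,0,0,0,0,0,1]]'; python3 see.py b5;python3 go.py 0.437 0.31 0.09 9; python3 meas.py | grep -A1 rect
```

```text
time_s: 19.6
position: [0.547, 0.2298, 0.305]
orientation: [[-0.995, 0.096, 0.005], [0.096, 0.995, 0.003], [-0.004, 0.003, -1.0]]
wrist_force: [-1.1, 1.0, -0.0]
gripper_width: 0.0854
tcp [0.5507 0.2249 0.3053] tip z 0.1319 d world [-0.1137  0.0851 -0.0419]
tool units [4.071 2.438 1.354]
yaw 174.18 tilt 0.56 tilt rotvec tool [-0.012  0.112  0.   ]
turn units z -2.964
F [ 0.44 -1.01  0.54] w 0.0852 t 19.7 q [-0.62  0.48  0.28  1.54 -0.14  1.13  1.16]
```

View pics/b5_t.png

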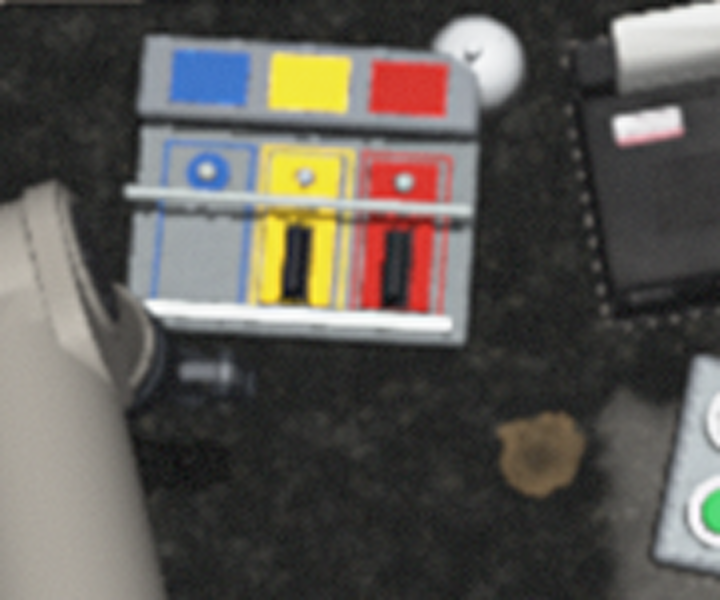

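View pics/b5_s.png

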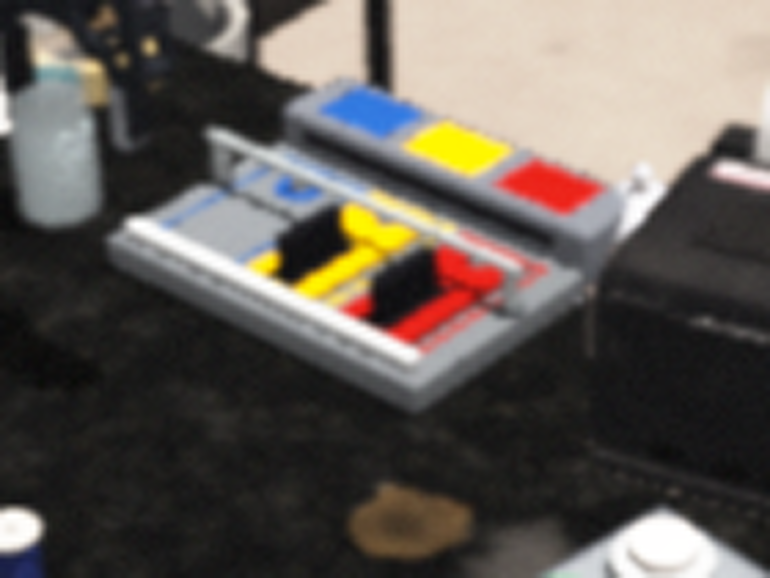

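Yellow and red are both flat, with their pins in the holes. Checking blue.

```bash
python3 - <<'E'
from h import *
s=r.capture("scene"); c=r.capture("top")
cv2.imwrite("pics/c0.png",cv2.resize(s["img"][120:270,100:290,::-1],None,fx=4,fy=4,interpolation=cv2.INTER_CUBIC))
cv2.imwrite("pics/c0t.png",cv2.resize(c["img"][150:310,80:270,::-1],None,fx=3.7,fy=3.7,interpolation=cv2.INTER_CUBIC))
a=cv2.imread("pics/scene0.png")[:,:,::-1]
for im in(a,s["img"]):
    for st,ce,_ in comps(masks(im)["blue"],60):
        if 130<ce[0]<230 and ce[1]>190: print(st,ce)
E
```

```text
[150 198  35  23 266] [169.70676692 208.61278195]
[160 200  22  22 108] [170.98148148 208.65740741]
```

View pics/c0.png

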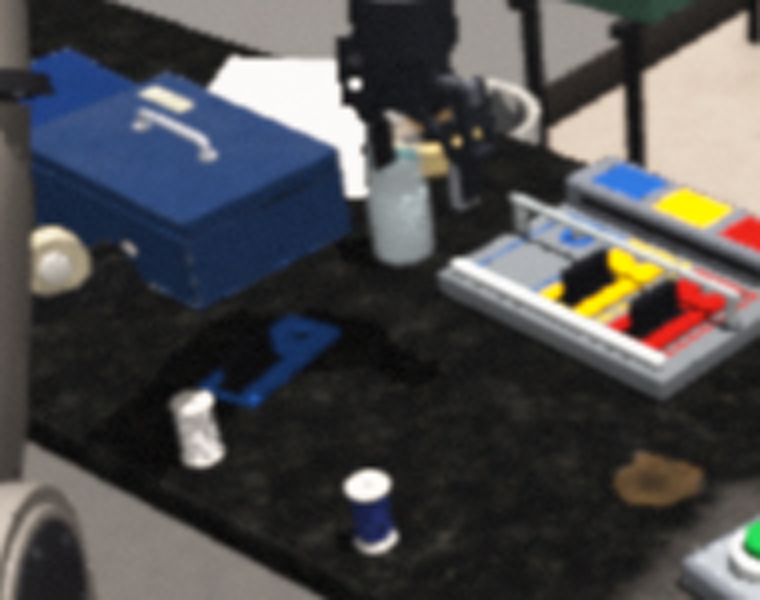

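View pics/c0t.png

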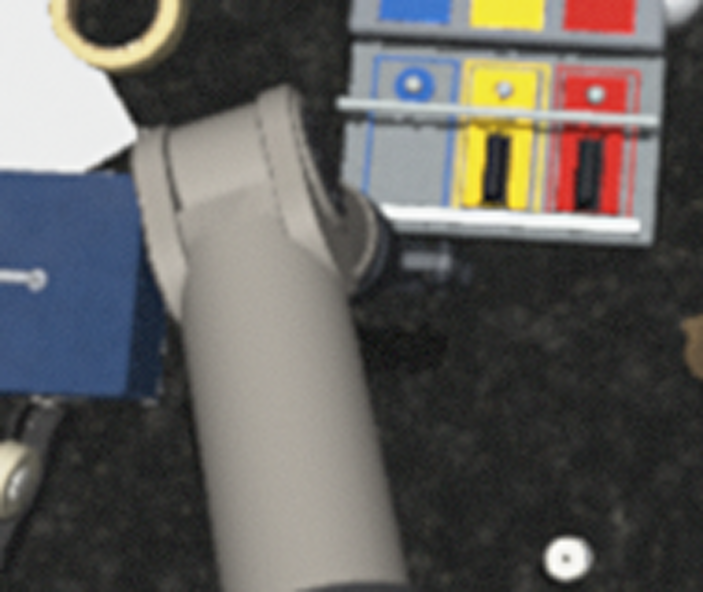

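```bash
python3 -m pendant '[[0.7,-0.7,0,0,0.1,-0.7,1],[0.7,-0.7,0,0,0,-0.8,1],[0.7,-0.7,0,0,0,-0.8,1],[0.7,-0.7,0,0,0,-0.6,1],[0.5,-0.7,0,0,0,0,1],[0,0,0,0,0,0,1]]'; python3 meas.py | grep -A1 rect; python3 go.py 0.437 0.313 0.09 8.7
```

```text
time_s: 20.4
position: [0.4571, 0.1059, 0.3016]
orientation: [[-0.989, -0.146, 0.001], [-0.146, 0.989, -0.008], [0.0, -0.008, -1.0]]
wrist_force: [0.2, -0.5, -0.3]
gripper_width: 0.0853
blue rect c [462.4 316.8] size [114.5  55.1] ang 8.8
   hole (239.5, array([156.1, 250.6]), array([0.4995, 0.3221, 0.006 ]))
tcp [0.4589 0.1101 0.3021] tip z 0.1287 d world [-0.0219  0.2029 -0.0387]
tool units [-0.287  6.803  1.257]
yaw -171.38 tilt 0.36 tilt rotvec tool [-0.06  0.04  0.  ]
turn units z -0.016
F [0.08 0.42 0.13] w 0.0853 t 20.5 q [-0.5   0.24  0.27  1.88 -0.07  1.03  1.52]
```

```bash
python3 -m pendant '[[0,0.8,0,0,0,0,1],[-0.1,1,0,0,0,0,1],[-0.1,1,0,0,0,0,1],[-0.1,1,0,0,0,0,1],[0,1,0.1,0,0,0,1],[0,0.9,0.3,0,0,0,1],[0,0.7,0.4,0,0,0,1],[0,0.3,0.4,0,0,0,1],[0,0,0,0,0,0,1],[0,0,0,0,0,0,1]]';python3 go.py 0.437 0.3127 0.04 8.7; python3 - <<'E'
from h import *
s=r.capture("scene")
cv2.imwrite("pics/c1.png",cv2.resize(s["img"][120:270,100:290,::-1],None,fx=4,fy=4,interpolation=cv2.INTER_CUBIC))
E
```

```text
time_s: 21.33
position: [0.4475, 0.3253, 0.264]
orientation: [[-0.99, -0.142, 0.014], [-0.142, 0.99, 0.004], [-0.015, 0.002, -1.0]]
wrist_force: [0.3, -0.3, 0.7]
gripper_width: 0.0853
tcp [0.4475 0.3253 0.264 ] tip z 0.0906 d world [-0.0105 -0.0126 -0.0506]
tool units [ 0.432 -0.368  1.679]
yaw -171.84 tilt 0.86 tilt rotvec tool [0.02 0.17 0.  ]
turn units z -0.107
F [ 0.28 -0.27  0.68] w 0.0853 t 21.3333 q [-0.79  0.43  0.16  1.71 -0.08  0.99  1.12]
```

View pics/c1.png

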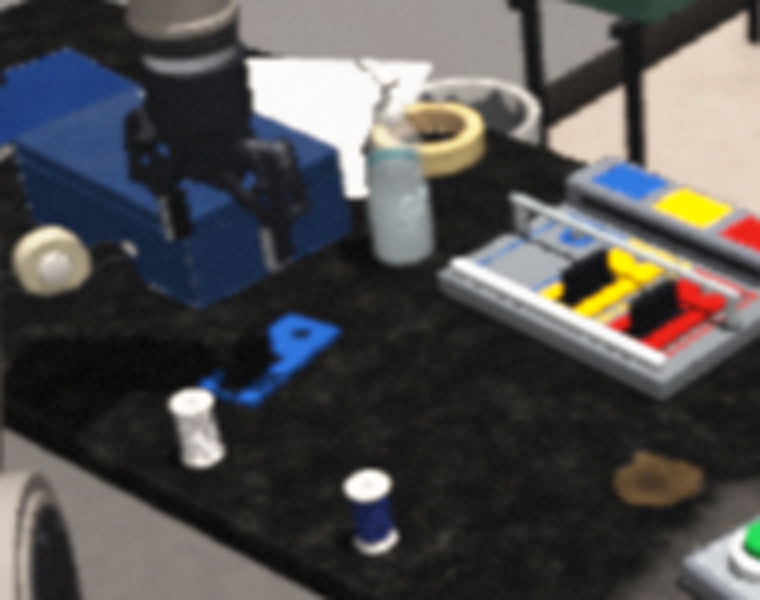

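```bash
python3 -m pendant '[[0.4,-0.36,0.3,0.02,0.17,-0.1,1],[0,0,0.5,0,0,0,1],[0,0,0.4,0,0,0,1],[0,0,0.3,0,0,0,1],[0,0,0,0,0,0,1],[0,0,0,0,0,0,1]]';python3 go.py 0.437 0.3127 0.018 8.7
```

```text
time_s: 21.88
position: [0.4426, 0.3039, 0.2198]
orientation: [[-0.991, -0.136, 0.005], [-0.136, 0.991, -0.002], [-0.005, -0.003, -1.0]]
wrist_force: [0.1, -0.2, 0.2]
gripper_width: 0.0852
tcp [0.4426 0.3039 0.2198] tip z 0.0464 d world [-0.0056  0.0088 -0.0284]
tool units [0.149 0.318 0.945]
yaw -172.18 tilt 0.34 tilt rotvec tool [-0.035  0.058 -0.   ]
turn units z -0.176
F [ 0.07 -0.22  0.19] w 0.0852 t 21.8833 q [-0.76  0.46  0.16  1.79 -0.09  0.89  1.15]
```

```bash
python3 -m pendant '[[0.15,0.3,0.3,-0.03,0.05,-0.17,1],[0,0,0.3,0,0,0,0.8],[0,0,0.2,0,0,0,0.6],[0,0,0,0,0,0,0.6],[0,0,0,0,0,0,0.6]]';python3 go.py 0.437 0.3127 0.018 8.7
```

```text
time_s: 22.3
position: [0.4374, 0.3137, 0.1948]
orientation: [[-0.988, -0.152, 0.003], [-0.152, 0.988, 0.002], [-0.003, 0.002, -1.0]]
wrist_force: [-0.2, 0.0, 0.0]
gripper_width: 0.0509
tcp [0.4374 0.3137 0.1948] tip z 0.0214 d world [-0.0004 -0.001  -0.0034]
tool units [ 0.019 -0.03   0.113]
yaw -171.25 tilt 0.19 tilt rotvec tool [0.018 0.034 0.   ]
turn units z 0.01
F [-0.2   0.01  0.01] w 0.0509 t 22.3 q [-0.77  0.5   0.15  1.81 -0.1   0.84  1.15]
```

```bash
python3 -m pendant '[[0,-0.03,0.1,0,0,0,0.5],[0,0,0.02,0,0,0,0.4],[0,0,0,0,0,0,0.2],[0,0,0,0,0,0,0],[0,0,0,0,0,0,0],[0,0,0,0,0,0,0]]';python3 go.py 0.437 0.3127 0.018 8.7
```

```text
time_s: 22.8
position: [0.4378, 0.3129, 0.1913]
orientation: [[-0.988, -0.152, 0.003], [-0.152, 0.988, 0.002], [-0.004, 0.002, -1.0]]
wrist_force: [-0.1, -0.6, -1.3]
gripper_width: 0.0107
tcp [0.4378 0.3129 0.1913] tip z 0.0179 d world [-0.0008 -0.0002  0.0001]
tool units [ 0.027 -0.001 -0.002]
yaw -171.24 tilt 0.23 tilt rotvec tool [0.019 0.043 0.   ]
turn units z 0.011
F [-0.11 -0.57 -1.29] w 0.0107 t 22.8 q [-0.76  0.5   0.15  1.81 -0.1   0.83  1.15]
```

```bash
python3 -m pendant '[[0,0,-0.5,0,0,0,0],[0,0,-0.8,0,0,0,0],[0,0,-0.8,0,0,0,0],[0,0,-0.5,0,0,0.6,0],[0,0,0,0,0,0.8,0],[0,0,0,0,0,0.8,0],[0,0,0,0,0,0.6,0],[0,0,0,0,0,0,0],[0,0,0,0,0,0,0]]'; python3 go.py 0.5226 0.2346 0.055 -5.1; python3 - <<'E'
from h import *
s=r.capture("scene"); 
for uv in((193,184),(200,186),(208,184)): print(onz(s,*uv,0).round(3))
E
```

```text
time_s: 23.55
position: [0.4362, 0.3114, 0.2713]
orientation: [[-0.995, 0.102, -0.001], [0.102, 0.995, -0.0], [0.001, -0.001, -1.0]]
wrist_force: [0.1, -0.2, -1.1]
gripper_width: 0.0106
tcp [0.4362 0.3114 0.2713] tip z 0.0979 d world [ 0.0864 -0.0768 -0.0429]
tool units [-3.126 -2.254  1.429]
yaw 174.15 tilt 0.06 tilt rotvec tool [-0.006 -0.009  0.   ]
turn units z -0.151
F [ 0.13 -0.24 -1.08] w 0.0106 t 23.55 q [-0.82  0.4   0.22  1.75 -0.1   1.01  0.9 ]
[0.623 0.36  0.   ]
[0.626 0.331 0.   ]
[0.651 0.317 0.   ]
```

```bash
python3 -m pendant '[[0,-0.6,0,0,0,-0.15,0],[-0.3,-0.7,0,0,0,0,0],[-0.6,-0.6,0,0,0,0,0],[-0.7,-0.3,0.2,0,0,0,0],[-0.7,0,0.4,0,0,0,0],[-0.6,0,0.4,0,0,0,0],[-0.2,0,0.3,0,0,0,0],[0,0,0,0,0,0,0],[0,0,0,0,0,0,0]]'; python3 go.py 0.5226 0.2346 0.055 -5.1; python3 see.py c2
```

```text
time_s: 24.35
position: [0.5231, 0.2362, 0.2278]
orientation: [[-0.997, 0.074, -0.007], [0.074, 0.997, -0.001], [0.007, -0.002, -1.0]]
wrist_force: [-0.8, 0.8, -1.7]
gripper_width: 0.0102
tcp [0.5231 0.2362 0.2278] tip z 0.0544 d world [-0.0005 -0.0016  0.0006]
tool units [ 0.013 -0.054 -0.02 ]
yaw 175.76 tilt 0.43 tilt rotvec tool [-0.02  -0.083  0.   ]
turn units z 0.172
F [-0.75  0.85 -1.73] w 0.0102 t 24.35 q [-0.62  0.52  0.24  1.68 -0.14  0.96  1.16]
```

View pics/c2_s.png

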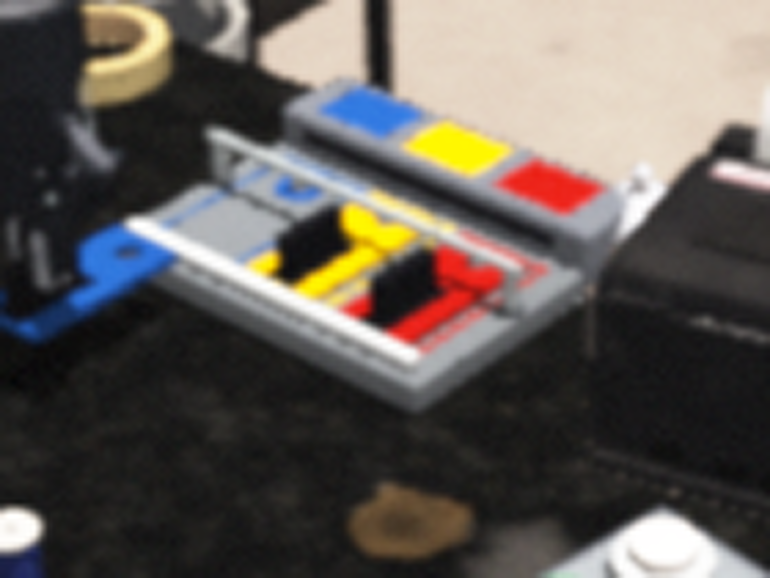

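Blue is lined up in front of its place and level. Advancing, held slightly lower because it rose last time.

```bash
python3 -m pendant '[[0,-0.04,0,-0.02,-0.08,0.17,0],[-0.3,0,0,0,0,0,0],[-0.5,0,0.03,0,0,0,0],[-0.5,0,0.03,0,0,0,0],[-0.5,0,0.03,0,0,0,0],[-0.2,0,0,0,0,0,0],[0,0,0,0,0,0,0],[0,0,0,0,0,0,0]]'; python3 go.py 0.6597 0.2223 0.054 -5.1
```

```text
time_s: 25.12
position: [0.5818, 0.2354, 0.2299]
orientation: [[-0.997, 0.079, 0.003], [0.079, 0.997, 0.007], [-0.002, 0.007, -1.0]]
wrist_force: [-1.0, -0.3, -1.6]
gripper_width: 0.0109
tcp [0.5818 0.2354 0.2299] tip z 0.0565 d world [ 0.0779 -0.0131 -0.0025]
tool units [-2.624 -0.231  0.088]
yaw 175.48 tilt 0.41 tilt rotvec tool [0.079 0.027 0.   ]
turn units z 0.116
F [-0.95 -0.26 -1.61] w 0.0109 t 25.1167 q [-0.57  0.61  0.24  1.52 -0.16  1.02  1.2 ]
```

```bash
python3 -m pendant '[[0,-0.22,0.09,0.08,0.03,0.11,0],[-0.3,0,0,0,0,0,0],[-0.3,0,0,0,0,0,0],[0,0,0,0,0,0,0]]'; python3 go.py 0.6597 0.2223 0.054 -5.1; python3 see.py c3
```

```text
time_s: 25.45
position: [0.5967, 0.2273, 0.227]
orientation: [[-0.996, 0.087, -0.005], [0.087, 0.996, -0.001], [0.005, -0.001, -1.0]]
wrist_force: [0.4, -1.0, -0.9]
gripper_width: 0.0107
tcp [0.5967 0.2273 0.227 ] tip z 0.0536 d world [ 0.063  -0.005   0.0004]
tool units [-2.106  0.017 -0.021]
yaw 175.01 tilt 0.27 tilt rotvec tool [-0.016 -0.052  0.   ]
turn units z 0.021
F [ 0.35 -1.02 -0.86] w 0.0107 t 25.45 q [-0.55  0.64  0.24  1.48 -0.17  1.05  1.22]
```

View pics/c3_s.png

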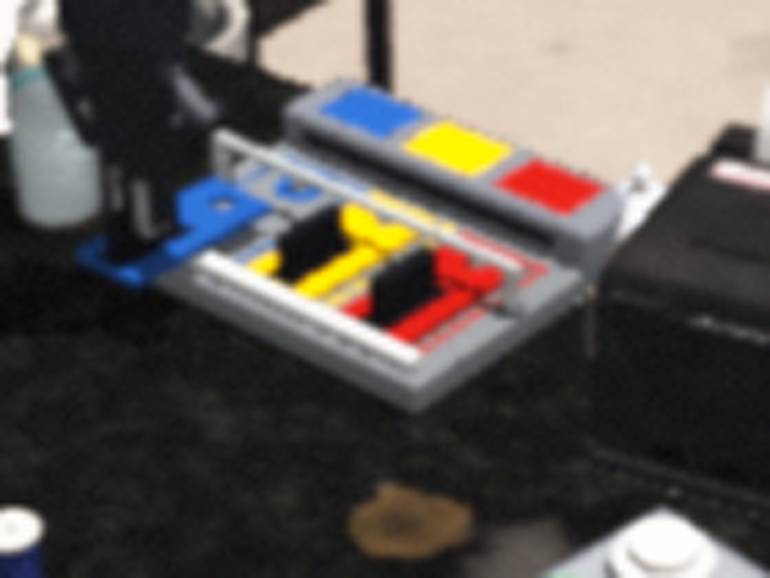

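```bash
python3 -m pendant '[[-0.3,0.02,-0.02,-0.02,-0.05,0.02,0],[-0.4,0,0,0,0,0,0],[-0.4,0,0,0,0,0,0],[-0.3,0,0,0,0,0,0]]'; python3 go.py 0.6597 0.2223 0.054 -5.1
```

```text
time_s: 25.88
position: [0.6364, 0.227, 0.2272]
orientation: [[-0.996, 0.084, -0.006], [0.084, 0.996, 0.003], [0.006, 0.002, -1.0]]
wrist_force: [0.6, -0.7, -1.0]
gripper_width: 0.0106
tcp [0.6364 0.227  0.2272] tip z 0.0538 d world [ 0.0233 -0.0047  0.0002]
tool units [-0.786 -0.09  -0.014]
yaw 175.16 tilt 0.39 tilt rotvec tool [ 0.027 -0.074  0.   ]
turn units z 0.051
F [ 0.63 -0.7  -0.99] w 0.0106 t 25.8833 q [-0.51  0.71  0.24  1.36 -0.18  1.1   1.24]
```

```bash
python3 -m pendant '[[-0.2,-0.08,0,0.02,-0.07,0.05,0],[-0.3,0,0,0,0,0,0],[-0.2,0,0,0,0,0,0],[0,0,0,0,0,0,0]]'; python3 go.py 0.6597 0.2223 0.054 -5.1
```

```text
time_s: 26.22
position: [0.6602, 0.2217, 0.2268]
orientation: [[-0.996, 0.09, 0.002], [0.09, 0.996, -0.0], [-0.002, -0.0, -1.0]]
wrist_force: [0.7, 0.0, -1.1]
gripper_width: 0.0105
tcp [0.6602 0.2217 0.2268] tip z 0.0534 d world [-0.0005  0.0006  0.0006]
tool units [ 0.017  0.017 -0.02 ]
yaw 174.82 tilt 0.14 tilt rotvec tool [-0.002  0.029  0.   ]
turn units z -0.016
F [ 0.69  0.02 -1.11] w 0.0105 t 26.2167 q [-0.49  0.75  0.24  1.29 -0.18  1.13  1.25]
```

```bash
python3 -m pendant '[[0.01,0.02,0.1,0,0.02,0,0],[0,0,0.1,0,0,0,0],[0,0,0.1,0,0,0,0],[0,0,0,0,0,0,0]]'; python3 go.py 0.6597 0.2223 0.0381 -5.1
```

```text
time_s: 26.55
position: [0.6588, 0.2226, 0.2165]
orientation: [[-0.996, 0.09, -0.002], [0.09, 0.996, -0.0], [0.002, -0.0, -1.0]]
wrist_force: [-0.1, -0.1, -1.3]
gripper_width: 0.0101
tcp [0.6588 0.2226 0.2165] tip z 0.0431 d world [ 0.0009 -0.0003 -0.005 ]
tool units [-0.031 -0.008  0.168]
yaw 174.83 tilt 0.1 tilt rotvec tool [-0.005 -0.019  0.   ]
turn units z -0.014
F [-0.14 -0.15 -1.34] w 0.0101 t 26.55 q [-0.49  0.76  0.24  1.3  -0.18  1.11  1.25]
```

```bash
python3 -m pendant '[[-0.03,0,0.1,0,0,0,0],[0,0,0.08,0,0,0,0],[0,0,0,0,0,0,0]]'; python3 go.py 0.6597 0.2223 0.0381 -5.1; python3 see.py c4
```

```text
time_s: 26.8
position: [0.6592, 0.223, 0.2116]
orientation: [[-0.996, 0.089, -0.001], [0.089, 0.996, 0.0], [0.001, -0.0, -1.0]]
wrist_force: [-0.4, -0.3, 0.5]
gripper_width: 0.0104
tcp [0.6592 0.223  0.2116] tip z 0.0382 d world [ 0.0005 -0.0007 -0.0001]
tool units [-0.017 -0.022  0.003]
yaw 174.88 tilt 0.08 tilt rotvec tool [-0.001 -0.017  0.   ]
turn units z -0.004
F [-0.4  -0.26  0.51] w 0.0104 t 26.8 q [-0.49  0.76  0.24  1.3  -0.18  1.1   1.25]
```

View pics/c4_s.png

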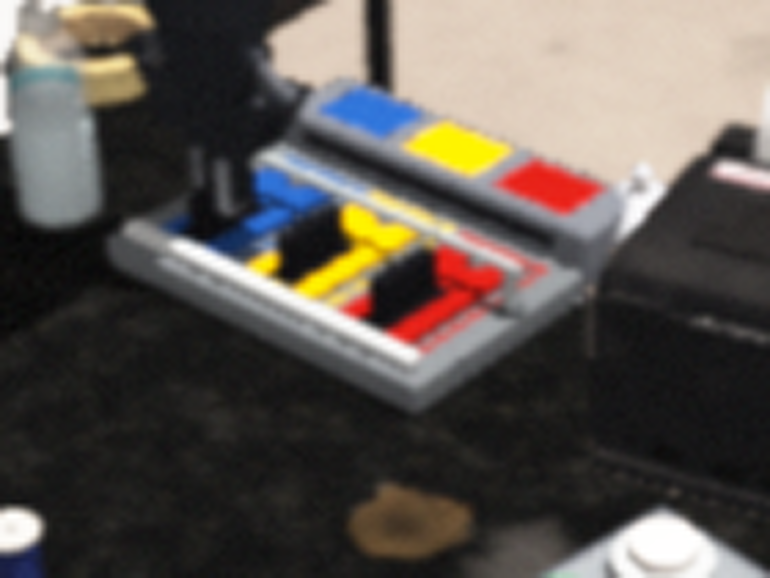

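All three are down. Release, lift and head towards the console.

```bash
python3 -m pendant '[[0,0,0,0,0,0,0.2],[0,0,0,0,0,0,0.4],[0,0,0,0,0,0,0.45],[0,0,-0.3,0,0,0,0.45],[0,0,-0.8,0,0,0,0.45],[0,0,-1,0,0,0,0.45],[0.3,0,-1,0,0,0,0.45],[0.8,-0.3,-0.4,0,0,0,0.3],[0.8,-0.6,0,0,0,0,0],[0.7,-1,0,0,0,0,0],[0.5,-1,0,0,0,0,0],[0.3,-1,0,0,0,0,0]]'; python3 -m pendant '[[0.3,-1,0,0,0,0,0],[0,-1,0,0,0,0,0],[0,-1,0,0,0,0,0],[0,-1,0,0,0,0,0],[0,-0.8,0,0,0,0,0],[0,0,0,0,0,0,0]]'; python3 see.py d1; python3 go.py 0.5 -0.15 0.1 0
```

```text
time_s: 27.9
position: [0.5454, 0.1226, 0.3262]
orientation: [[-0.997, 0.073, 0.009], [0.074, 0.997, 0.011], [-0.008, 0.012, -1.0]]
wrist_force: [0.8, 0.1, -0.4]
gripper_width: 0.0001
time_s: 28.4
position: [0.5207, -0.0336, 0.3319]
orientation: [[-0.997, 0.08, 0.018], [0.08, 0.997, 0.01], [-0.017, 0.012, -1.0]]
wrist_force: [-0.4, -1.3, -0.2]
gripper_width: 0.0001
tcp [ 0.5214 -0.0284  0.3318] tip z 0.1584 d world [-0.0214 -0.1216 -0.0584]
tool units [ 0.444 -4.125  1.873]
yaw 175.73 tilt 1.33 tilt rotvec tool [ 0.183  0.193 -0.   ]
turn units z -0.854
F [0.13 1.51 0.03] w 0.0001 t 28.5 q [-0.24  0.31  0.34  1.72 -0.13  1.12  1.64]
```

View pics/d1_t.png

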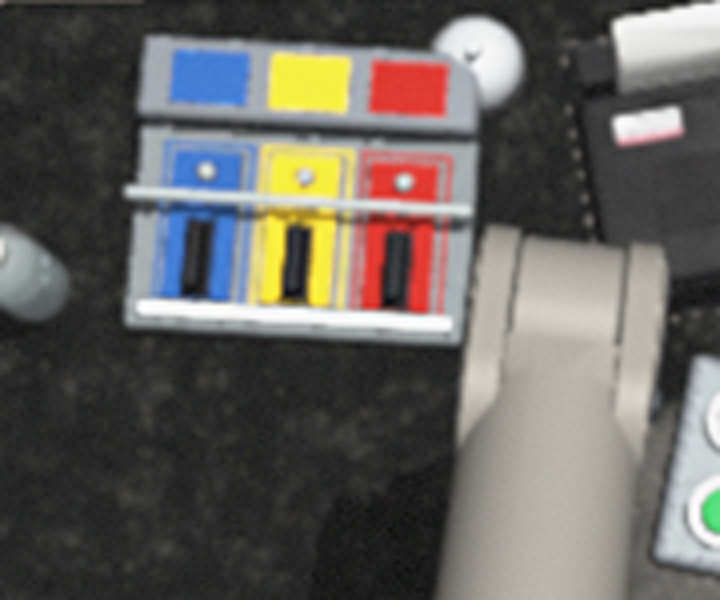

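View pics/d1_s.png

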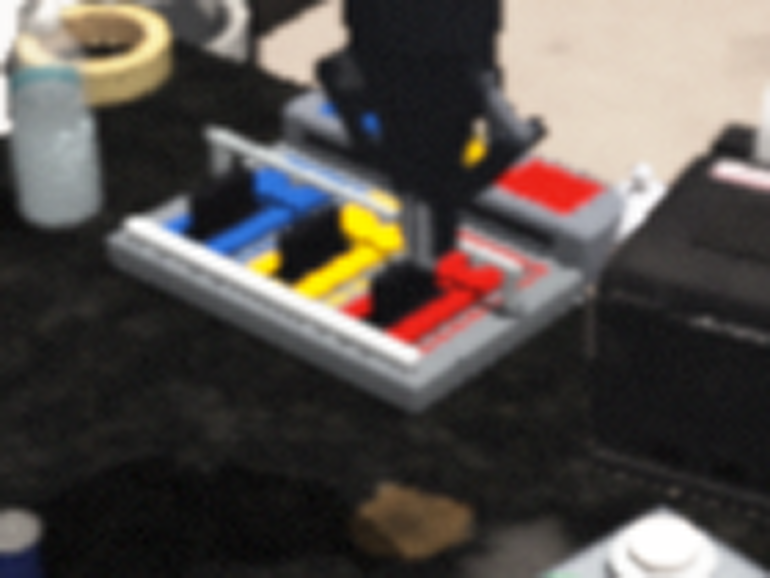

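All three are seated square with pins showing in the holes. Now the white and black key positions.

```bash
python3 - <<'E'
from h import *
c=r.capture("top")
for k,uv in(("white",(645,379)),("black",(720,396)),("green",(632,455)),("red",(706,472))): print(k,onz(c,130+uv[0]/3.3-.35,120+uv[1]/3.3-.35,.038).round(4))
E
python3 go.py 0.528 -0.162 0.08 0
```

```text
white [ 0.5278 -0.1622  0.038 ]
black [ 0.5113 -0.2255  0.038 ]
green [ 0.4633 -0.1482  0.038 ]
red [ 0.447  -0.2102  0.038 ]
tcp [ 0.5216 -0.0264  0.3313] tip z 0.1579 d world [ 0.0064 -0.1356 -0.0779]
tool units [-0.492 -4.537  2.529]
yaw 175.92 tilt 1.34 tilt rotvec tool [0.195 0.184 0.   ]
turn units z -0.816
F [0.25 0.96 0.08] w 0.0001 t 28.55 q [-0.25  0.31  0.34  1.72 -0.13  1.12  1.64]
```

```bash
python3 -m pendant '[[0,-0.7,0,0.1,0.1,-0.4,0],[-0.1,-0.9,0.2,0.1,0.08,-0.4,0],[0,-0.9,0.4,0,0,0,0],[0,-0.9,0.6,0,0,0,0],[0,-0.6,0.6,0,0,0,0],[0,-0.2,0.5,0,0,0,0],[0,0,0,0,0,0,0],[0,0,0,0,0,0,0]]'; python3 go.py 0.528 -0.162 0.048 0
```

```text
time_s: 29.22
position: [0.5314, -0.136, 0.2609]
orientation: [[-0.999, -0.038, 0.008], [-0.038, 0.999, 0.011], [-0.009, 0.01, -1.0]]
wrist_force: [-0.1, 0.3, 0.4]
gripper_width: -0.0001
tcp [ 0.5314 -0.136   0.2609] tip z 0.0875 d world [-0.0034 -0.026  -0.0395]
tool units [ 0.156 -0.876  1.306]
yaw -177.84 tilt 0.78 tilt rotvec tool [0.119 0.1   0.   ]
turn units z 0.432
F [-0.11  0.26  0.36] w -0.0001 t 29.2167 q [-0.04  0.44  0.35  1.73 -0.19  1.    1.99]
```

```bash
python3 -m pendant '[[0.15,-0.6,0.2,0.12,0.1,0,0],[0,-0.27,0.4,0,0,0,0],[0,0,0.4,0,0,0,0],[0,0,0.1,0,0,0,0],[0,0,0,0,0,0,0],[0,0,0,0,0,0,0]]'; python3 go.py 0.528 -0.162 0.048 0
```

```text
time_s: 29.72
position: [0.5335, -0.1515, 0.2295]
orientation: [[-0.998, -0.055, 0.008], [-0.055, 0.998, 0.007], [-0.009, 0.007, -1.0]]
wrist_force: [-0.2, -0.9, 0.4]
gripper_width: -0.0002
tcp [ 0.5335 -0.1515  0.2295] tip z 0.0561 d world [-0.0055 -0.0105 -0.0081]
tool units [ 0.205 -0.343  0.266]
yaw -176.83 tilt 0.62 tilt rotvec tool [0.076 0.098 0.   ]
turn units z 0.634
F [-0.15 -0.92  0.41] w -0.0002 t 29.7167 q [-0.    0.49  0.34  1.74 -0.21  0.94  2.05]
```

```bash
python3 -m pendant '[[0.2,-0.34,0,0.07,0.1,0.3,0],[0,0,0.1,0,0,0,0],[0,0,0,0,0,0,0]]'; python3 go.py 0.528 -0.162 0.038 0
```

```text
time_s: 29.97
position: [0.5289, -0.1608, 0.2278]
orientation: [[-1.0, -0.03, 0.002], [-0.03, 1.0, 0.001], [-0.002, 0.001, -1.0]]
wrist_force: [-0.2, 0.8, -0.7]
gripper_width: 0.0004
tcp [ 0.5289 -0.1608  0.2278] tip z 0.0544 d world [-0.0009 -0.0012 -0.0164]
tool units [ 0.034 -0.038  0.548]
yaw -178.26 tilt 0.13 tilt rotvec tool [ 0.01   0.024 -0.   ]
turn units z 0.347
F [-0.23  0.76 -0.7 ] w 0.0004 t 29.9667 q [ 0.01  0.49  0.35  1.75 -0.2   0.94  2.04]
```

```bash
python3 -m pendant '[[0,0,0.15,0,0,0,0],[0,0,0.15,0,0,0,0],[0,0,0.1,0,0,0,0],[0,0,0.07,0,0,0,0]]'; python3 go.py 0.528 -0.162 0.038 0
```

```text
time_s: 30.3
position: [0.5295, -0.1617, 0.2143]
orientation: [[-1.0, -0.029, 0.006], [-0.029, 1.0, -0.0], [-0.006, -0.0, -1.0]]
wrist_force: [-1.1, -0.5, 3.2]
gripper_width: -0.0003
tcp [ 0.5295 -0.1617  0.2143] tip z 0.0409 d world [-0.0015 -0.0003 -0.0029]
tool units [ 0.051 -0.007  0.095]
yaw -178.34 tilt 0.32 tilt rotvec tool [-0.003  0.064  0.   ]
turn units z 0.333
F [-1.12 -0.54  3.21] w -0.0003 t 30.3 q [ 0.01  0.51  0.34  1.76 -0.21  0.9   2.05]
```

```bash
python3 -m pendant '[[0,0,0.08,0,0,0,0],[0,0,0.05,0,0,0,0]]'; python3 go.py 0.528 -0.162 0.038 0
```

```text
time_s: 30.47
position: [0.5296, -0.1619, 0.2117]
orientation: [[-1.0, -0.029, 0.005], [-0.029, 1.0, 0.001], [-0.005, 0.0, -1.0]]
wrist_force: [-5.7, 1.3, 18.1]
gripper_width: -0.0003
tcp [ 0.5296 -0.1619  0.2117] tip z 0.0383 d world [-0.0016 -0.0001 -0.0003]
tool units [ 0.055 -0.002  0.011]
yaw -178.33 tilt 0.31 tilt rotvec tool [0.005 0.062 0.   ]
turn units z 0.333
F [-5.65  1.27 18.1 ] w -0.0003 t 30.4667 q [ 0.01  0.52  0.34  1.76 -0.22  0.9   2.05]
```

At 18 N the white key is hard on its stop. Lift, then go to black.

```bash
python3 -m pendant '[[0,0,0.03,0,0,0,0],[0,0,-0.3,0,0,0,0],[0,0,-0.6,0,0,0,0],[0,0,-0.3,0,0,0.33,0],[0,-0.2,0,0,0,0,0],[0.3,-0.6,0,0,0,0,0],[0.25,-0.8,0,0,0,0,0],[0,-0.5,0,0,0,0,0],[0,0,0,0,0,0,0],[0,0,0,0,0,0,0]]'; python3 go.py 0.5115 -0.226 0.05 0; python3 key.py
```

```text
time_s: 31.3
position: [0.5131, -0.2267, 0.2485]
orientation: [[-1.0, -0.006, 0.006], [-0.006, 1.0, 0.002], [-0.006, 0.002, -1.0]]
wrist_force: [-0.1, 0.9, 0.4]
gripper_width: 0.0002
tcp [ 0.5131 -0.2267  0.2485] tip z 0.0751 d world [-0.0016  0.0007 -0.0251]
tool units [0.057 0.022 0.837]
yaw -179.65 tilt 0.37 tilt rotvec tool [0.02  0.071 0.   ]
turn units z 0.07
F [-0.13  0.93  0.44] w 0.0002 t 31.3 q [ 0.11  0.48  0.37  1.71 -0.21  0.99  2.14]
```

View pics/k1.png

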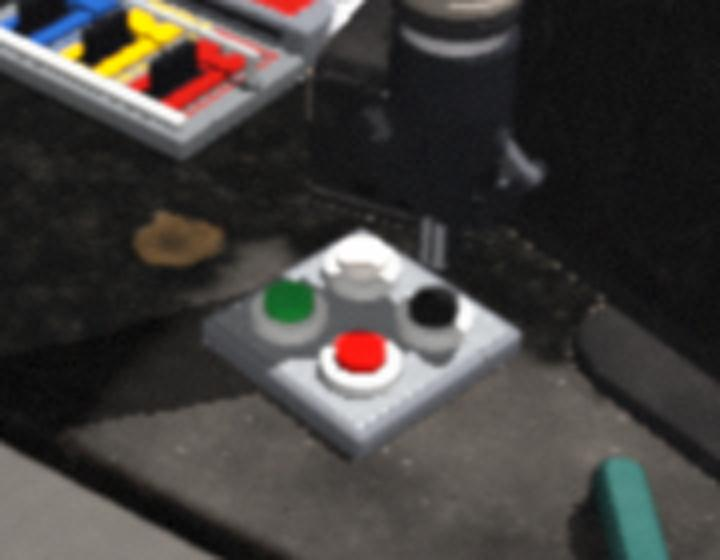

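White is back up; the tips are over black (433,305).

```bash
python3 -m pendant '[[0.05,0.02,0.4,0.02,0.07,0,0],[0,0,0.3,0,0,0,0],[0,0,0.1,0,0,0,0],[0,0,0.1,0,0,0,0],[0,0,0.1,0,0,0,0]]'; python3 go.py 0.5115 -0.226 0.0385 0
```

```text
time_s: 31.82
position: [0.5131, -0.2202, 0.2147]
orientation: [[-1.0, -0.016, -0.001], [-0.016, 1.0, 0.003], [0.001, 0.003, -1.0]]
wrist_force: [-0.6, -2.5, 2.9]
gripper_width: 0.0003
tcp [ 0.5131 -0.2202  0.2147] tip z 0.0413 d world [-0.0016 -0.0058 -0.0028]
tool units [ 0.058 -0.193  0.093]
yaw -179.1 tilt 0.17 tilt rotvec tool [ 0.032 -0.013 -0.   ]
turn units z 0.18
F [-0.61 -2.5   2.91] w 0.0003 t 31.8167 q [ 0.11  0.52  0.36  1.74 -0.22  0.92  2.15]
```

```bash
python3 -m pendant '[[0,0,0.09,0,0,0,0],[0,0,0.06,0,0,0,0]]'; python3 go.py 0.5115 -0.226 0.0385 0
```

```text
time_s: 31.98
position: [0.5133, -0.2203, 0.2117]
orientation: [[-1.0, -0.017, -0.001], [-0.017, 1.0, 0.003], [0.001, 0.003, -1.0]]
wrist_force: [-5.6, 2.2, 22.2]
gripper_width: 0.0
tcp [ 0.5133 -0.2203  0.2117] tip z 0.0383 d world [-0.0018 -0.0057  0.0002]
tool units [ 0.064 -0.19  -0.008]
yaw -179.05 tilt 0.19 tilt rotvec tool [ 0.035 -0.016  0.   ]
turn units z 0.189
F [-5.58  2.22 22.22] w 0.0 t 31.9833 q [ 0.11  0.53  0.36  1.74 -0.23  0.92  2.15]
```

Black is fully down. Lift and go back to white.

```bash
python3 -m pendant '[[0,0,0.03,0,0,0,0],[0,0,-0.3,0,0,0,0],[0,0,-0.6,0,0,0,0],[0,0,-0.3,0,0,0.18,0],[0,0.2,0,0,0,0,0],[-0.3,0.6,0,0,0,0,0],[-0.2,0.7,0,0,0,0,0],[0,0.4,0,0,0,0,0],[0,0,0,0,0,0,0],[0,0,0,0,0,0,0]]'; python3 go.py 0.528 -0.162 0.05 0
```

```text
time_s: 32.82
position: [0.5291, -0.1599, 0.2501]
orientation: [[-1.0, 0.003, 0.001], [0.003, 1.0, 0.004], [-0.001, 0.004, -1.0]]
wrist_force: [-0.1, -1.1, -0.6]
gripper_width: 0.0003
tcp [ 0.5291 -0.1599  0.2501] tip z 0.0767 d world [-0.0011 -0.0021 -0.0267]
tool units [ 0.037 -0.074  0.891]
yaw 179.82 tilt 0.25 tilt rotvec tool [ 0.048  0.011 -0.   ]
turn units z -0.036
F [-0.13 -1.1  -0.64] w 0.0003 t 32.8167 q [-0.01  0.47  0.36  1.73 -0.2   0.99  2.  ]
```

```bash
python3 -m pendant '[[0.04,-0.08,0.4,0.05,0,0,0],[0,0,0.3,0,0,0,0],[0,0,0.1,0,0,0,0],[0,0,0.1,0,0,0,0],[0,0,0.1,0,0,0,0]]'; python3 go.py 0.528 -0.162 0.0385 0
```

```text
time_s: 33.23
position: [0.5272, -0.1646, 0.2182]
orientation: [[-1.0, 0.006, 0.001], [0.006, 1.0, -0.002], [-0.001, -0.002, -1.0]]
wrist_force: [0.5, 0.7, -0.3]
gripper_width: -0.0002
tcp [ 0.5272 -0.1646  0.2182] tip z 0.0448 d world [ 0.0008  0.0026 -0.0063]
tool units [-0.026  0.087  0.211]
yaw 179.65 tilt 0.1 tilt rotvec tool [-0.019  0.008  0.   ]
turn units z -0.07
F [ 0.49  0.72 -0.32] w -0.0002 t 33.2333 q [ 0.01  0.51  0.36  1.76 -0.21  0.92  2.02]
```

```bash
python3 -m pendant '[[0,0,0.12,0,0,0,0],[0,0,0.1,0,0,0,0],[0,0,0.06,0,0,0,0]]'; python3 go.py 0.528 -0.162 0.0385 0
```

```text
time_s: 33.48
position: [0.5273, -0.1651, 0.2117]
orientation: [[-1.0, 0.007, 0.001], [0.007, 1.0, 0.0], [-0.001, 0.0, -1.0]]
wrist_force: [-7.2, 2.6, 21.0]
gripper_width: -0.0001
tcp [ 0.5273 -0.1651  0.2117] tip z 0.0383 d world [0.0007 0.0031 0.0002]
tool units [-0.022  0.105 -0.006]
yaw 179.57 tilt 0.04 tilt rotvec tool [ 0.005  0.007 -0.   ]
turn units z -0.085
F [-7.23  2.6  20.99] w -0.0001 t 33.4833 q [ 0.01  0.52  0.35  1.76 -0.22  0.9   2.02]
```

White is down the second time. Lift and go to green.

```bash
python3 -m pendant '[[0,0,0.03,0,0,0,0],[0,0,-0.3,0,0,0,0],[0,0,-0.6,0,0,0,0],[0,0,-0.3,0,0,0,0],[0.3,0,0,0,0,0,0],[0.7,0.2,0,0,0,0,0],[0.7,0.2,0,0,0,0,0],[0.3,0,0,0,0,0,0],[0,0,0,0,0,0,0],[0,0,0,0,0,0,0]]'; python3 go.py 0.464 -0.148 0.05 0
```

```text
time_s: 34.32
position: [0.4639, -0.1544, 0.2502]
orientation: [[-1.0, 0.009, 0.005], [0.009, 1.0, -0.002], [-0.005, -0.002, -1.0]]
wrist_force: [0.3, 0.3, 1.0]
gripper_width: 0.0002
tcp [ 0.4639 -0.1544  0.2502] tip z 0.0768 d world [ 0.0001  0.0064 -0.0268]
tool units [0.002 0.216 0.893]
yaw 179.47 tilt 0.32 tilt rotvec tool [-0.023  0.059  0.   ]
turn units z -0.106
F [0.3  0.26 1.03] w 0.0002 t 34.3167 q [-0.02  0.35  0.38  1.9  -0.16  0.92  2.  ]
```

```bash
python3 -m pendant '[[0,0.22,0.4,-0.02,0.06,0,0],[0,0,0.3,0,0,0,0],[0,0,0.1,0,0,0,0],[0,0,0.1,0,0,0,0],[0,0,0,0,0,0,0]]'; python3 go.py 0.464 -0.148 0.0385 0; python3 key.py
```

```text
time_s: 34.73
position: [0.4665, -0.1476, 0.2192]
orientation: [[-1.0, 0.008, 0.0], [0.008, 1.0, -0.002], [-0.0, -0.002, -1.0]]
wrist_force: [0.2, 0.2, -0.6]
gripper_width: -0.0002
tcp [ 0.4665 -0.1476  0.2192] tip z 0.0458 d world [-0.0025 -0.0004 -0.0073]
tool units [ 0.085 -0.014  0.245]
yaw 179.52 tilt 0.09 tilt rotvec tool [-0.018  0.006  0.   ]
turn units z -0.096
F [ 0.17  0.16 -0.64] w -0.0002 t 34.7333 q [-0.02  0.4   0.37  1.93 -0.18  0.85  2.  ]
```

View pics/k1.png

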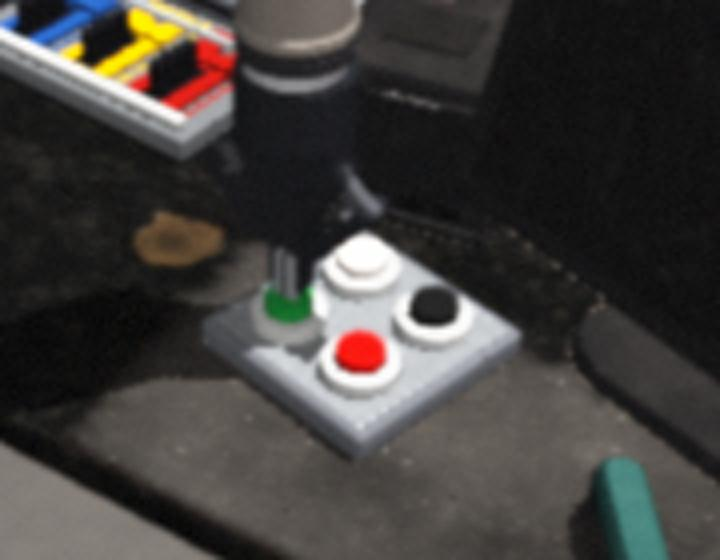

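The tips are on green (288,300), and the other keys are up.

```bash
python3 -m pendant '[[0.05,0,0.15,0,0,0,0],[0,0,0.1,0,0,0,0],[0,0,0.06,0,0,0,0]]'; python3 go.py 0.464 -0.148 0.0385 0
```

```text
time_s: 35.08
position: [0.4663, -0.1482, 0.2117]
orientation: [[-1.0, 0.009, 0.005], [0.009, 1.0, -0.002], [-0.005, -0.002, -1.0]]
wrist_force: [-3.4, 1.3, 17.7]
gripper_width: 0.0002
tcp [ 0.4663 -0.1482  0.2117] tip z 0.0383 d world [-0.0023  0.0002  0.0002]
tool units [ 0.076  0.007 -0.005]
yaw 179.51 tilt 0.3 tilt rotvec tool [-0.024  0.054 -0.   ]
turn units z -0.099
F [-3.42  1.26 17.69] w 0.0002 t 35.0833 q [-0.02  0.41  0.36  1.94 -0.19  0.83  2.01]
```

```bash
python3 -m pendant '[[0,0,0.03,0,0,0,0],[0,0,-0.3,0,0,0,0],[0,0,-0.8,0,0,0,0],[0,0,-1,0,0,0,0],[0,0,-1,0,0,0,0],[0.5,0,-1,0,0,0,0],[0.5,0,-1,0,0,0,0],[0,0,0,0,0,0,0],[0,0,0,0,0,0,0],[0,0,0,0,0,0,0]]'; python3 key.py; python3 see.py e1; python3 - <<'E'
from h import *
cv2.imwrite("pics/e_t.png",r.capture("top")["img"][:,:,::-1]);cv2.imwrite("pics/e_s.png",r.capture("scene")["img"][:,:,::-1])
print(r.state()["wrist_force"],r.state()["time_s"])
E
```

```text
time_s: 35.92
position: [0.434, -0.149, 0.374]
orientation: [[-1.0, 0.011, 0.009], [0.011, 1.0, -0.003], [-0.009, -0.003, -1.0]]
wrist_force: [-1.7, 0.3, 0.1]
gripper_width: -0.0002
[-0.30954593 -0.34623103 -0.01696047] 36.2167
```

View pics/k1.png

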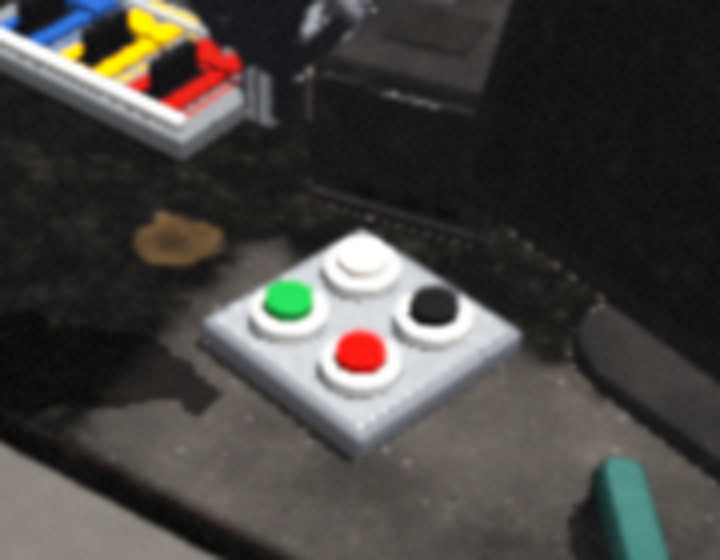

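View pics/e1_s.png

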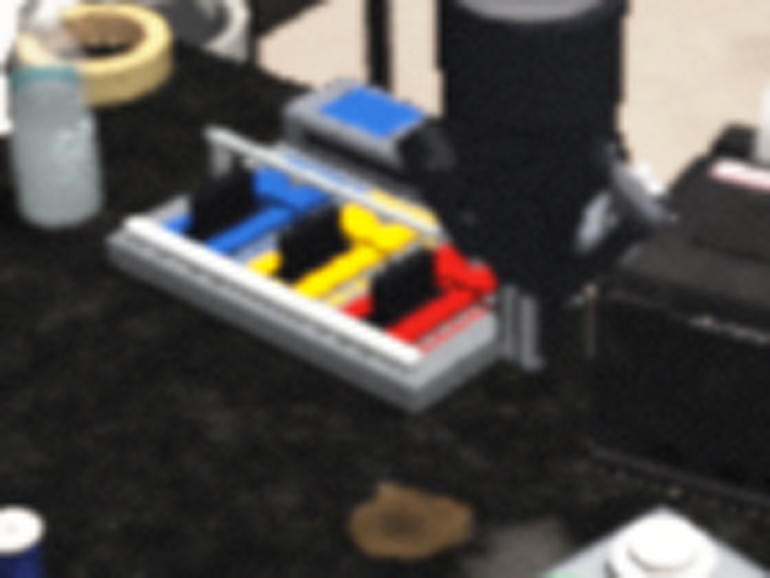

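View pics/e_t.png

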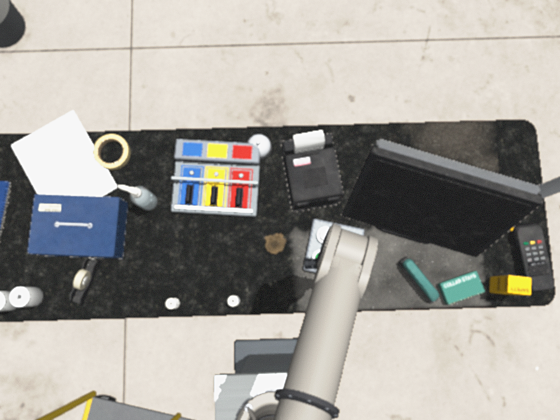

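View pics/e_s.png

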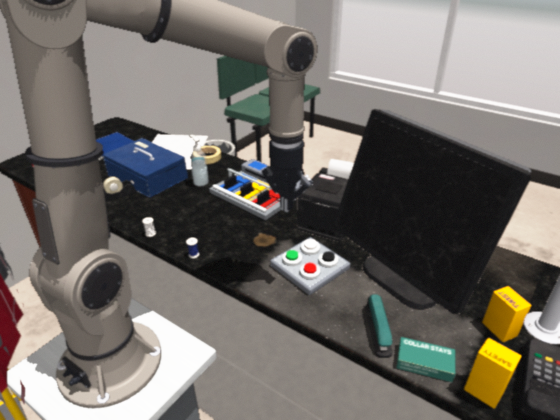

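All keys are up, all plates are seated, the bystanders have not moved, and the robot touches nothing. Handing in.

```bash
python3 -c "
from station import r
print(r.finish_job(), r.state()['time_s'])"
```

```text
the job is handed in; nothing more can be done
the job is handed in; nothing more can be done
```

The job is done and handed in at about 36 s, well inside the 210 s limit.

**What I did:** I pressed the red key to its stop. I then slid the red, yellow and blue plates, hole end first, from the front under the guard bar and set each one down on its own pin. After that I keyed white, black, white, green, each to its stop (18–22 N at the wrist, against the 120 N limit; 27 N on red) and fully released before the next.

**Last checks:**
- **Plates:** before keying, the top view showed a pin in each hole with the plates square. After keying, the scene view still showed all three lying flat behind the sill.
- **Keys:** all four are up.
- **Surroundings:** the pump bottle, stapler and spools look unmoved.
- **Robot:** it stands clear, with the wrist force near zero.

**What disagreed:**
- The fingertip height read about 6 mm higher than the key height measured in the pictures, so I pressed by force rather than by height.
- The black key was pressed about 6 mm off centre, still well on the button.
- The yellow plate rose about 6 mm on its way in, and I brought it back down before it reached the bar.

I saw neither a knocked plate nor a slackened grip.

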